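# Pack stub flanges head to tail in a draining rack

### The arm

A 6-joint arm with a two-finger parallel gripper is mounted at the origin on a cart in front of the work surface, level with it; the furniture and walls round the work are solid. World frame = base frame: x ahead of the robot, y to its left, z up, the work surface at z = 0. Lengths are in mm, angles in rad, forces in N, time in s.
With the tool pointing down it reaches from about 350 to 775 mm from the base axis. Payload 7.3 kg.
Tool frame: the origin (TCP) lies midway between the tips of the shut fingers; the grasp point (between the pads) lies 19 mm behind it; x points along the fingers, y is the direction in which the jaws open and shut, and the axes are right-handed (so a half turn about x gives the same grasp; the last joint's range is limited). The gripper opens to 92 mm and grips with 3 to 60 N. Pads are 19 mm wide; open, the fingers measure 130 mm over their backs; the gripper's body (75 mm by 190 mm) begins 47 mm behind the grasp point.
Start: joints at [-1.314, 0.342, 1.524, -0, 1.275, -0.146], TCP at [205.822, -482.996, 198.341] pointing down, gripper open.
Joint ranges: [-2.53, 2.53], [-0.77, 2.02], [0.04, 2.7], [-1, 4.14], [0.28, 2.66], [-3.11, 3.11]. Speed limits (rad/s): [2.57, 2.57, 3.14, 3.14, 3.14, 3.14].

### API

Orientations are given as [roll, pitch, yaw] about the fixed x, y, z axes, in that order (R = Rz(yaw) Ry(pitch) Rx(roll)).
In Python, from plant import get_obs, capture, close_job gives the robot as it stands. The module is installed in compiled form; this text tells all that it offers.
- The arm moves only by the tool send_rows, never from a script. Its argument "moves" is a list of rows, each a list of 4 numbers: the shift along the tool's x, y, z in mm, then the turn about the tool's x in degrees. In form: [[tx, ty, tz, yaw], ...]. A call has 1 to 8 rows; each row shifts and turns the commanded pose from where the row before left it, along the tool's axes as they then stand; what a row does not reach is not made up. A row lasts 1/8 s, in which the tool goes at most 62.5 mm and 10.7 degrees, less where a joint would pass 70% of its speed; a pose out of reach is approached as far as the arm can. A call with a gripper value outside its range is refused whole. "hand" is the opening, from 0 (shut) to 1 (fully open), set as the call begins (left out, the last holds). The fingers move at their own pace and stop on an object; the grip force is fixed at half the most. Time passes only in rows, so rows that do not move let the fingers close. It gives the time, the measured TCP pose, the force and the opening at its end, in the units of the state.
- get_obs(): the state, without advancing time (a new reading comes with each control period).
- capture(name): name is "scene" or "side" or "wrist"; returns a dict with "image" (480x640x3 uint8, red, green, blue), "K" (3x3 intrinsics, pixels), "position" and "attitude" of the camera in the world; the wrist camera has in their place "mount" (4x4, takes a point from camera to tool coordinates, whose origin is the TCP and whose axes are the tool frame's). Camera axes: x right, y down, z forward; pixel columns grow to the right and rows downward; lengths in mm; the calibration is good to about 2 mm. A picture is of the moment at which its call begins: read the wrist's pose just before it. There is no depth.
- close_job(): hands the job in, once; it reports no verdict.
The state is a dict: "time": time; "joint_positions": joint angles; "dq": joint speeds; "tau": joint torques, N m; "tool_pos": TCP position; "tcp_rot": TCP orientation; "contact_force": force on the tool from outside, world axes, zero at the start; "moment": the same for the moment, N m; "grip_width": finger opening in mm.
Only numpy, scipy, OpenCV 4.12 (cv2) and the standard library are available. Lean on these libraries where they do the work, as an engineer would, in place of code of your own. Each camera call takes 0.05 s, during which the arm holds its last target. There are 200 camera calls.

### The job

Pack the three vacuum stub flanges tight in the white draining rack, alternately stub up, stub down, stub up: tip the middle one, which lies on its side in the rack, over so that it stands on its stub, set the one from the bench stub up in the rack between it and the grey sliding stop, and push the stop in until the row is closed up with no gaps. Let go of everything and leave the other things on the bench undisturbed.

Things in the scene. Friction and masses are not known exactly. Their poses are not given: they have to be found in the camera images.
- rack: White plastic rack, fixed: a trough 78 mm wide, 293 long, open above. Origin at bench level on its middle line; y runs along it towards the closed end, x across, z up. Inside width 66 mm; slatted floor 10 mm above the bench, side wall tops 32. End wall: inner face at y = +115 mm, top at 34. Open end at y = -170 mm. The row stands on its middle line (x = 0).
- stop (a joint): Grey sliding stop in the trough, m: 0 is drawn back, grows as it is pushed towards the end wall (rack +y), to 0.110 at most. Its front face is at rack y = -0.120 + value. About 2.5 N of friction; it stays where left. About 0.085 with the three flanges packed alternately and tight; three with stubs up would stop it at 0.055.
- stop_face (a point): Middle of the stop's front face (towards the flanges), at floor level.
- stop_tab (a point): Middle of the back of the upright thumb tab on the stop, 50 mm above the bench: the place to push. Tab 44 mm wide, top 62.5 mm above the bench; the stop's back is 14 mm behind its front face.
- flange_a: Bare-metal hat-shaped stub flange: brim 60 mm diameter, 8 thick, with a concentric stub 30 diameter; 44 high in all, 0.11 to 0.18 kg, solid but for 2 mm recesses. Origin at the centre of the flat face, z along the stub (up when the stub is up). Starts in the rack, stub up, 2 to 12 mm off the end wall, where it belongs. Packed, centres are 45 mm apart.
- flange_b: Same shape. Starts in the rack between flange_a and the stop, lying on its side, stub to the end wall and 23 deg below level, flat face to the stop; origin 41 mm above the bench, brim top 68. A push some 45 mm to the end wall, high on its flat face (60 mm above the bench, rising 6 mm), turns it about the stub's lower edge on to its stub: z then down, origin 54 mm up.
- flange_c: Same shape. Starts on the bench beside the rack, stub up, origin at the bench; its stub can be taken from above. Stub up in the rack its origin is 10 mm above the bench.
- filter_tin: Round box with a lid, 74 mm diameter, 33 mm high; a bystander.
- marker: Marker pen lying on the bench, 130 mm long; a bystander.
- vial_a: Small sample vial with a black cap, 23 mm diameter, 48 mm high; a bystander.
- stopper_b: Conical stopper, 32 mm diameter, 28 mm high; a bystander.
Not all that is in view belongs to the job. What is shaped like the flange_c but blue is not meant.

How it is judged:
By the outcome, as a careful person would: the job done as asked, in the order asked, and still so for the second after the job is handed in, with the robot touching nothing.
It also fails if it takes over 64 s, if anything falls off the work surface, if the arm or the gripper's body presses on something with over 40 N, if the wrist force passes 120 N, or if a joint passes its speed limit or range.

## Working session

There is one attempt and no reset: what is moved stays moved. The work goes in short steps, Python scripts to look and compute and a tool call to move; the robot and the scene stay as the last step left them, time stands still between calls to the robot, and variables do not carry over. Pictures are saved under pics/ and viewed, about 8 in all and at most 12, crops included, and the job is handed in when it is done.

Besides the shell and the picture viewer there is one more tool, called after "Emit:" as name([rows], argument=value, ...), one row to a line, values as JSON. send_rows: Moves the arm, as the interface text tells. Its arguments: {"type":"object","properties":{"moves":{"type":"array","items":{"type":"array","items":{"type":"number"}}},"hand":{"type":"number"}},"required":["moves"]}

```bash
mkdir -p pics; cat > h.py <<'E'
import numpy as np, cv2
from scipy.spatial.transform import Rotation as R
from plant import get_obs, capture, close_job
def snap(n,f):
    o=get_obs(); c=capture(n); cv2.imwrite('pics/'+f,c['image'][:,:,::-1]); c['obs']=o
    np.save('pics/'+f+'.npy',c,allow_pickle=True); return c
def rot(a):
    a=np.array(a,float); return a if a.shape==(3,3) else (R.from_quat(a).as_matrix() if a.size==4 else R.from_euler('xyz',a).as_matrix())
def cam(c):
    if 'mount' in c:
        T=np.eye(4);T[:3,:3]=rot(c['obs']['tcp_rot']);T[:3,3]=c['obs']['tool_pos'];T=T@np.array(c['mount']);return T[:3,:3],T[:3,3]
    return rot(c['attitude']),np.array(c['position'],float)
def load(f): return np.load('pics/'+f+'.npy',allow_pickle=True).item()
def onz(c,u,v,z):
    A,p=cam(c); d=A@np.linalg.inv(c['K'])@np.array([u,v,1.]); return p+d*(z-p[2])/d[2]
def proj(c,P):
    A,p=cam(c); q=np.array(c['K'])@(A.T@(np.array(P,float)-p)); return q[:2]/q[2]
E
python3 - <<'E'
from h import *
a=snap('scene','s1.png');b=snap('side','d1.png')
print(a['position'],a['attitude'],a['K']);print(b['position'],b['attitude']);print(get_obs())
E
```

```text
[1388.61169851   82.12392939  636.01406297] [-2.17782191 -0.0071116   1.62629549] [[490.76624287   0.         321.27937048]
 [  0.         490.76624287 236.07091473]
 [  0.           0.           1.        ]]
[   20.25324843 -1246.35659352   854.84609689] [-2.09542835 -0.01815234 -0.4194107 ]
{'time': 0.1, 'joint_positions': array([-1.31398991e+00,  3.42688683e-01,  1.52487991e+00,  7.77840007e-06,
        1.27538820e+00, -1.46019682e-01]), 'dq': array([-0.00098213, -0.00037035, -0.00327342, -0.0012446 ,  0.00192202,
       -0.00020091]), 'tau': array([ 1.21259967e-03, -4.32006848e+01, -2.44693476e+01,  7.18639302e-02,
        5.26133215e-02, -4.95519964e-05]), 'tool_pos': array([ 205.72669482, -482.60198448,  197.71049778]), 'tcp_rot': array([-1.72226877,  1.56943217,  1.82214772]), 'contact_force': array([-0.00579088,  0.33140886,  0.10564348]), 'moment': array([ 0.04876626,  0.03184007, -0.06319666]), 'grip_width': 91.55235000956667}
```

View pics/s1.png

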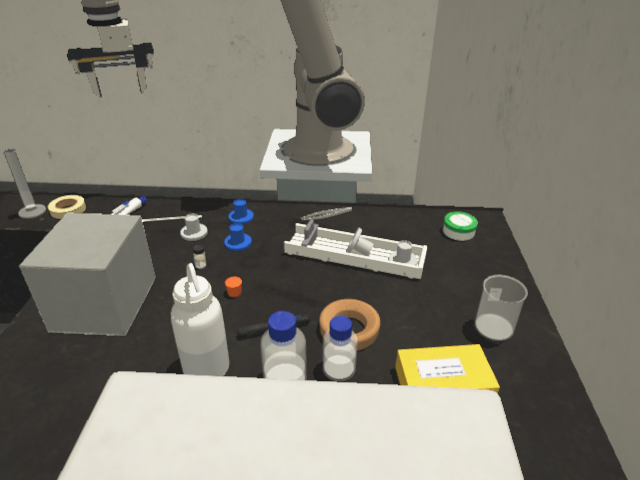

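View pics/d1.png

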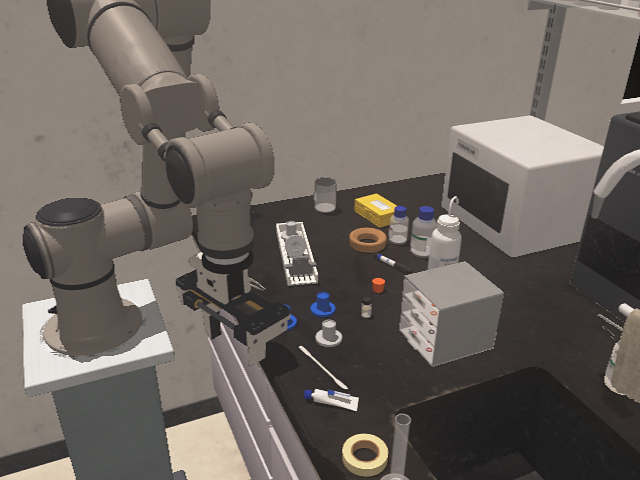

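The scene picture shows the rack from (288,240) to (424,262), with its closed end on the right (world +y). The stop is at (312,234), flange_b at (360,243) and flange_a at (404,252). Things that could be taken for flange_c are the grey metal one at (194,228) and the blue ones at (240,212) and (237,237). I choose the grey one at (194,228). In the side view it is at (329,335).

```bash
python3 - <<'E'
from h import *
a=load('s1.png');b=load('d1.png')
A=cv2.resize(a['image'][190:280,170:435],None,fx=3,fy=3,interpolation=cv2.INTER_CUBIC)
B=cv2.resize(b['image'][215:355,265:355],None,fx=2.3,fy=2.3,interpolation=cv2.INTER_CUBIC)
W=np.zeros((600,800,3),np.uint8);W[:270,:795]=A;W[270:270+B.shape[0],:B.shape[1]]=B
cv2.imwrite('pics/c1.png',W[:,:,::-1])
for n,(u,v),z in [('c base',(194,231),4),('stubtop',(193,217),44)]:print(n,onz(a,u,v,z))
print('side',onz(b,329,338,4),onz(b,329.5,322,44))
for nm,c in(('s',a),('d',b)):
  g=c['image'].astype(int); m=((g.min(2)>150)&(g.max(2)-g.min(2)<40)).astype(np.uint8)
  n,l,s,ce=cv2.connectedComponentsWithStats(m)
  for i in range(1,n):
    if 300<s[i,4]<6000: print(nm,s[i],ce[i])
E
```

```text
c base [ 478.53936567 -255.13233623    4.        ]
stubtop [ 481.53033405 -250.87711785   44.        ]
side [ 477.35874183 -264.01784343    4.        ] [ 480.11999686 -258.71146204   44.        ]
s [259 128  37  43 791] [275.68394437 149.78381795]
s [ 327  130   45   44 1368] [353.1498538  153.48318713]
s [  21  198  120   70 4434] [ 84.364682   239.14366261]
s [ 307  227  120   42 1638] [368.76251526 248.28388278]
s [188 263  23  41 537] [197.63128492 286.73184358]
s [187 296  38  49 830] [209.15542169 319.8       ]
s [476 314  36  25 662] [493.66465257 326.08006042]
s [325 341  30  37 903] [339.24584718 359.53820598]
s [416 358  50  20 749] [440.14152203 367.60480641]
d [562   1  78  18 304] [610.16118421  10.51644737]
d [106   6  50  69 699] [129.26752504  36.73533619]
d [ 451  115  153   54 4643] [530.08141288 141.08744346]
d [594 150  46  44 437] [617.19450801 167.76201373]
d [276 222  38  43 433] [291.92147806 240.86836028]
d [117 279  39  28 734] [136.91553134 292.04768392]
d [ 401  291   39   72 1194] [421.74958124 324.6038526 ]
d [  22  298  152   90 4208] [ 70.76568441 349.39139734]
d [208 338  65 142 361] [240.87257618 411.79778393]
d [311 389  48  22 436] [336.58027523 398.84633028]
```

View pics/c1.png

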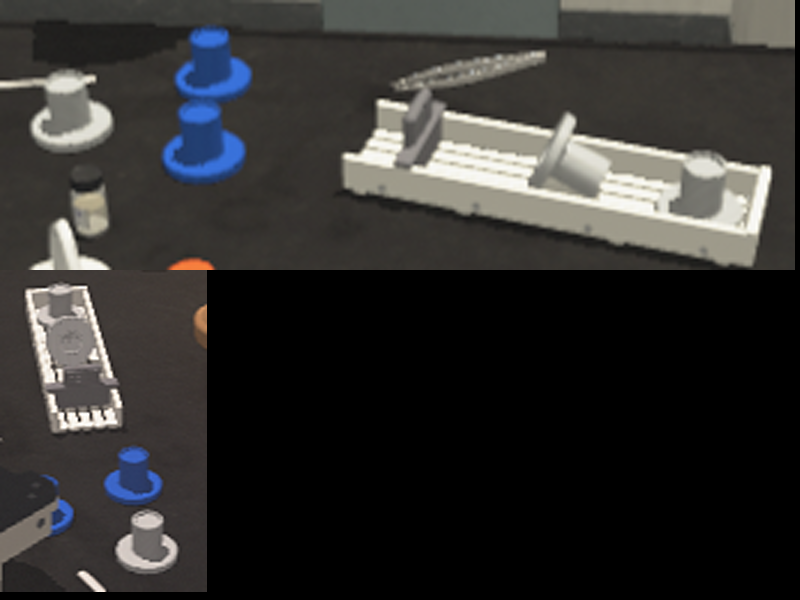

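The crop confirms the grey bare-metal flange at (194,228), apart from the two blue ones. The rack's rim corners are readable. Next I'll work out the rack frame.

```bash
python3 - <<'E'
from h import *
a=load('s1.png');b=load('d1.png')
f=lambda x,y:(170+x/3,190+y/3)
for n,p,z in [('nearleft',(343,157),32),('nearright',(752,236),32),('farright',(770,168),32),('farleft',(378,103),32),('a stub top',(705,158),54),('stop tab top',(424,92),62)]:print(n,onz(a,*f(*p),z).round(1))
g=lambda x,y:(265+x/2.3,215+(y-270)/2.3)
for n,p,z in [('nl',(57,430),32),('nr',(121,424),32),('fr',(87,287),32),('fl',(27,291),32),('a stub',(61,290),54),('c stubtop',(147,517),44)]:print('side',n,onz(b,*g(*p),z).round(1))
o=get_obs();print(rot(o['tcp_rot']).round(3))
print(capture('wrist')['mount'])
E
```

```text
nearleft [548.3 -38.6  32. ]
nearright [619.7 240.2  32. ]
farright [542.  261.3  32. ]
farleft [477.8 -20.7  32. ]
a stub top [564.  211.8  54. ]
stop tab top [506.6  15.8  62. ]
side nl [459.3 -66.4  32. ]
side nr [527.3 -81.7  32. ]
side fr [613.8 230.6  32. ]
side fl [539.1 248.9  32. ]
side a stub [565.1 195.7  54. ]
side c stubtop [ 478.3 -259.5   44. ]
[[-0.     0.392 -0.92 ]
 [ 0.001 -0.92  -0.392]
 [-1.    -0.001 -0.   ]]
[[-2.36566179e-04 -2.94592491e-01  9.55622943e-01 -1.85739921e+02]
 [ 9.99999514e-01 -9.84752313e-04 -5.60206020e-05 -2.90018420e-01]
 [ 9.57555151e-04  9.55622464e-01  2.94592581e-01 -8.01221145e+01]
 [ 0.00000000e+00  0.00000000e+00  0.00000000e+00  1.00000000e+00]]
```

Emit:
send_rows([
  [0,-29,-38,0],
  [0,-29,-38,0],
  [0,-29,-38,0],
  [0,-29,-38,0],
  [0,-29,-38,0],
  [0,-29,-38,0],
  [0,-29,-38,0],
  [0,-29,-38,0],
], hand=0)

```text
time: 1.15
tool_pos: [395.0, -148.9, 198.3]
tcp_rot: [1.712, 1.571, -1.027]
contact_force: [0.4, -0.4, 0.0]
grip_width: 16.4
```

Emit:
send_rows([
  [0,-29,-38,0],
  [0,-29,-38,0],
  [0,-29,-38,0],
  [0,-29,-38,0],
  [0,0,0,9.5],
  [0,0,0,9.5],
  [0,0,0,9.5],
  [0,0,0,9],
])

```text
time: 2.15
tool_pos: [488.7, 16.0, 198.0]
tcp_rot: [0.27, 1.57, -3.128]
contact_force: [-0.1, -0.3, -0.2]
grip_width: 0.5
```

```bash
python3 - <<'E'
from h import *
c=snap('wrist','w1.png');print(c['K'][0],c['obs']['tool_pos'],rot(c['obs']['tcp_rot']).round(3),c['obs']['joint_positions'])
E
```

```text
[375.89964359   0.         321.64243528] [488.70824578  16.01063918 198.0219064 ] [[-0.001 -0.254 -0.967]
 [-0.    -0.967  0.254]
 [-1.     0.     0.001]] [-1.24073115e-01  2.76827421e-01  1.61911223e+00 -9.84646263e-05
  1.24632757e+00  1.70354158e+00]
```

View pics/w1.png

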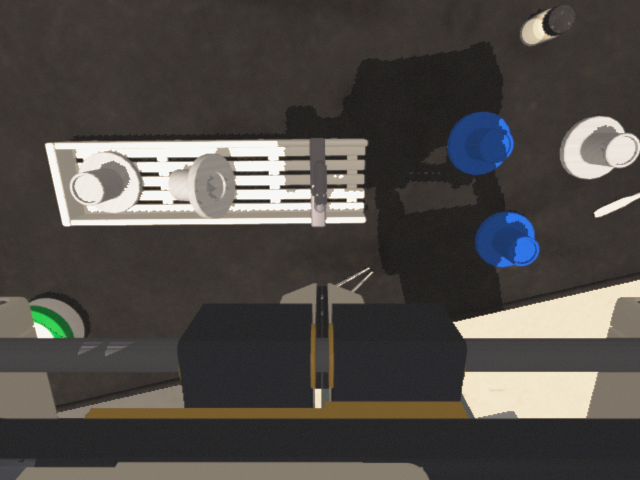

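The wrist view shows the whole rack: end wall at u≈60–72, flange_a's stub top at (88,188), flange_b's brim at (212,185), the stop at u≈318 and the rack's open end at u≈366. Flange_c's stub top is at (624,150), and the blue ones are at (480,143) and (508,240).

```bash
python3 - <<'E'
from h import *
c=load('w1.png')
for n,(u,v),z in [('top-right corner',(366,141),32),('bot-right',(366,222),32),('topleft',(47,144),34),('botleft',(66,224),34),('a stub',(88,188),54),('a brim',(108,183),14),('b brim',(213,186),60),('stop top',(318,140),50),('stop bot',(318,225),50),('c stub',(624,150),44),('c brim',(591,147),8)]: print(n,onz(c,u,v,z).round(1))
E
```

```text
top-right corner [542.1 -39.2  32. ]
bot-right [468.3 -22.5  32. ]
topleft [613.  239.8  34. ]
botleft [540.4 256.6  34. ]
a stub [566.9 208.3  54. ]
a brim [566.5 213.   14. ]
b brim [541.   99.5  60. ]
stop top [554.6   2.2  50. ]
stop bot [481.8  21.7  50. ]
c stub [ 477.5 -256.    44. ]
c brim [ 479.2 -251.8    8. ]
```

Emit:
send_rows([
  [0,-26,-14,0],
  [0,-25,-14,0],
  [35,0,0,0],
  [35,0,0,0],
  [35,0,0,0],
  [20,0,0,0],
  [14,0,0,0],
  [0,0,0,0],
])

```text
time: 3.2
tool_pos: [528.2, 58.3, 58.6]
tcp_rot: [0.266, 1.569, -3.126]
contact_force: [-0.3, -0.1, 0.6]
grip_width: 0.7
```

Emit:
send_rows([
  [0,-6,0,0],
  [0,-6,0,0],
  [0,-6,0,0],
  [0,-5,0,0],
  [0,-4,0,0],
  [0,-4,0,0],
])

```text
time: 3.95
tool_pos: [536.5, 88.6, 59.3]
tcp_rot: [1.389, 1.571, -2.005]
contact_force: [0.1, -0.2, -0.3]
grip_width: 0.3
```

Emit:
send_rows([
  [0,-4,0,0],
  [0,-4,0,0],
  [0,-4,0,0],
])

```text
time: 4.32
tool_pos: [539.5, 100.2, 59.3]
tcp_rot: [1.439, 1.571, -1.954]
contact_force: [-0.6, 0.5, 0.2]
grip_width: 0.6
```

Emit:
send_rows([
  [0,-4,0,0],
  [0,-4,0,0],
])

```text
time: 4.58
tool_pos: [541.5, 107.9, 59.3]
tcp_rot: [1.914, 1.571, -1.479]
contact_force: [0.2, 0.0, 0.7]
grip_width: 0.1
```

```bash
python3 - <<'E'
from h import *
c=snap('side','d2.png');w=snap('wrist','w2.png')
B=cv2.resize(c['image'][205:300,255:345],None,fx=5,fy=5,interpolation=cv2.INTER_CUBIC)
s=snap('scene','s2.png');A=cv2.resize(s['image'][190:280,280:435],None,fx=2.2,fy=2.2)
W=np.zeros((600,800,3),np.uint8);W[:475,:450]=B;W[:198,455:455+341]=A;W[240:510,450:800]=cv2.resize(w['image'],(350,270))
cv2.imwrite('pics/c2.png',W[:,:,::-1])
E
```

```text
(no output)
```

View pics/c2.png

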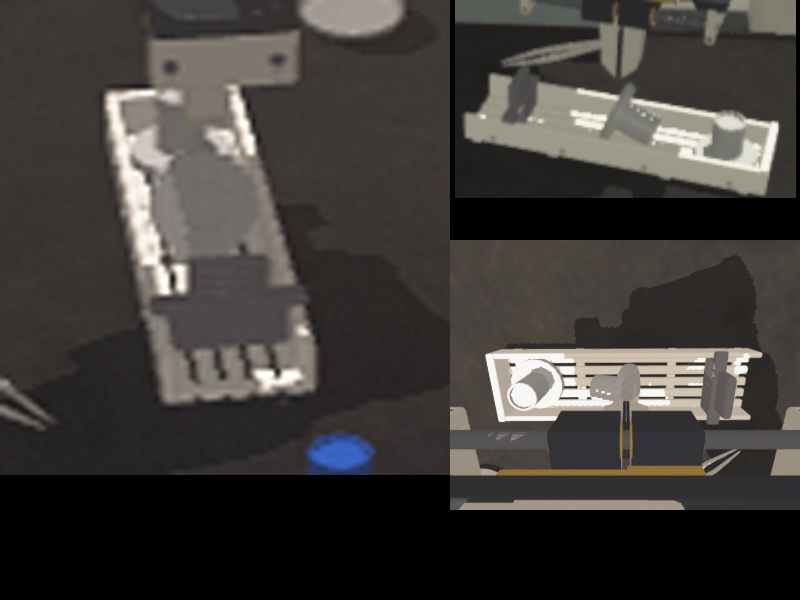

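```bash
python3 - <<'E'
from h import *
s=load('s2.png');w=load('w2.png');p=get_obs()['tool_pos']
print(proj(s,p),proj(w,p), 'b top scene', proj(s,p-[0,0,0]))
e=np.array([.969,-.248,0]);d=np.array([.248,.969,0]);O=np.array([546.8,131.5,0])
for n,q in [('end corner +',O+d*119+e*39+[0,0,34]),('end corner -',O+d*119-e*39+[0,0,34]),('mid z60',O-24*d+[0,0,60])]:print(n,proj(s,q),proj(w,q))
W=w['image'][100:300,200:460];cv2.imwrite('pics/c3.png',cv2.resize(W,(780,600),interpolation=cv2.INTER_CUBIC)[:,:,::-1])
S=s['image'][180:280,280:435];cv2.imwrite('pics/c3.png',np.vstack([cv2.resize(W,(520,300),interpolation=cv2.INTER_CUBIC),cv2.resize(S,(520,300),interpolation=cv2.INTER_CUBIC)])[:,:,::-1])
E
```

```text
[354.20331166 232.43612149] [323.30124514 281.08798431] b top scene [354.20331166 232.43612149]
end corner + [418.92438585 266.0481146 ] [ 71.50368927 201.66448794]
end corner - [424.30458587 244.1872725 ] [ 95.98025147 323.70513349]
mid z60 [354.38752767 231.99620699] [322.94767375 282.77371851]
```

View pics/c3.png

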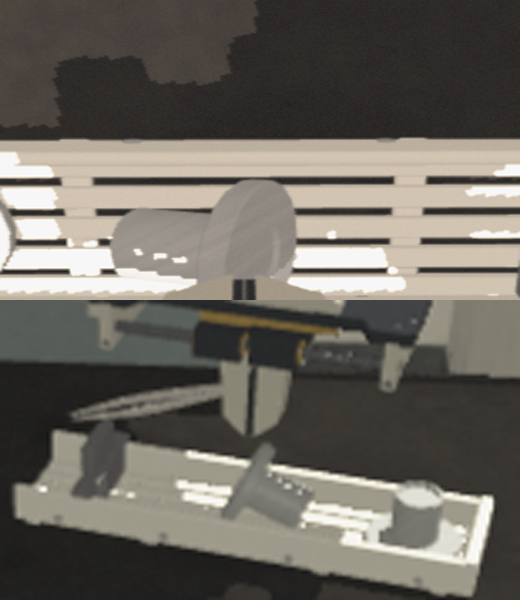

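The picture shows that the shut fingertips appear at about (354,225) in the scene view. Flange_b's brim top is still at (360,228), where it started, so nothing has been pushed yet. The TCP projects 7 px below the visible tip, so I'll check heights by triangulating.

```bash
python3 - <<'E'
from h import *
s=load('s2.png');w=load('w2.png');b=load('d2.png')
e=np.array([.969,-.248]);d=np.array([.248,.969]);O=np.array([546.8,131.5])
def rk(P): q=P[:2]-O; return np.array([q@e,q@d,P[2]]).round(1)
for z in(59,68,75): print('brim top',z,rk(onz(s,359.6,228.7,z)))
for z in(54,59,66,73,80): print('tip',z,rk(onz(s,354.5,225,z)),'TCP',rk(get_obs()['tool_pos']))
# scene offset check with rack points, flange a stub top
for P in [(0,80.5,54),(39,-170,32),(-39,-170,32),(39,119,34),(-39,119,34)]:
    q=np.r_[O+P[0]*e+P[1]*d,P[2]];print(P,proj(s,q).round(1),proj(b,q).round(1))
print('tip in side',proj(b,get_obs()['tool_pos']))
E
```

```text
brim top 59 [-16.8 -16.9  59. ]
brim top 68 [ -3.7 -14.2  68. ]
brim top 75 [  6.6 -12.   75. ]
tip 54 [-34.6 -32.3  54. ] TCP [  0.7 -24.2  59.3]
tip 59 [-27.2 -30.7  59. ] TCP [  0.7 -24.2  59.3]
tip 66 [-16.8 -28.4  66. ] TCP [  0.7 -24.2  59.3]
tip 73 [ -6.5 -26.   73. ] TCP [  0.7 -24.2  59.3]
tip 80 [  3.9 -23.7  80. ] TCP [  0.7 -24.2  59.3]
(0, 80.5, 54) [404.  243.4] [290.3 221.5]
(39, -170, 32) [282.6 240.7] [317.1 273.1]
(-39, -170, 32) [295.2 221.6] [286.5 275.3]
(39, 119, 34) [418.9 266. ] [302.1 220.8]
(-39, 119, 34) [424.3 244.2] [275.7 222.5]
tip in side [295.00543364 237.30977714]
```

Emit:
send_rows([
  [0,-4,0,0],
  [0,-4,0,0],
  [0,-4,0,0],
  [0,-2,0,0],
])

```text
time: 5.22
tool_pos: [545.0, 121.6, 59.3]
tcp_rot: [1.441, 1.571, -1.952]
contact_force: [-0.8, 0.2, -0.7]
grip_width: 0.3
```

```bash
python3 - <<'E'
from h import *
s=snap('scene','s3.png');p=load('s2.png')
W=[cv2.resize(x['image'][200:270,320:435],(575,300),interpolation=cv2.INTER_CUBIC) for x in(p,s)]
cv2.imwrite('pics/c4.png',np.vstack(W)[:,:,::-1]);print(get_obs()['contact_force'],proj(s,get_obs()['tool_pos']))
E
```

```text
[-1.15195502 -0.25117903  0.2134869 ] [360.84271296 233.64926748]
```

View pics/c4.png

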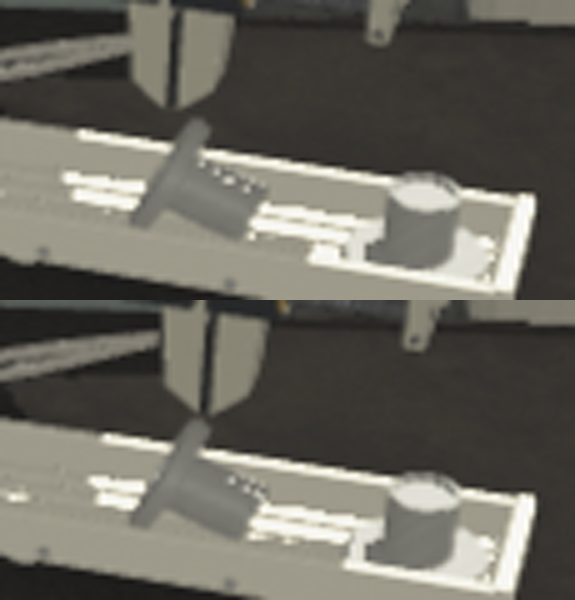

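Both views put the visible fingertip higher than the reported TCP: the side view has it at about (296,229), against a projected 237. I'll triangulate the tip and check it against known heights.

```bash
python3 - <<'E'
from h import *
s=load('s2.png');b=load('d2.png');T=s['obs']['tool_pos']
def P(c):
    A,p=cam(c);return np.array(c['K'])@np.c_[A.T,-A.T@p]
def tri(u1,u2):
    X=cv2.triangulatePoints(P(s),P(b),np.array(u1,float).reshape(2,1),np.array(u2,float).reshape(2,1));return (X[:3]/X[3]).ravel().round(1)
print('tip',tri((354.5,225),(296,229)),'TCP',T)
# check: flange_a stub top (z54 expected) and rack end corner (34)
print('a stub', tri((320+422*.2,200+187*70/300),(291.4,224)))
print('rack corner -', tri((426.5,246),(265+27/2.3,215+21/2.3)))
E
```

```text
tip [545.7 108.6  82.5] TCP [541.52645422 108.08408976  59.30621189]
a stub [567.5 208.1  49.3]
rack corner - [541.6 259.6  28.3]
```

The reported TCP lies about 17–20 mm below the real fingertip. Known points triangulate within 5 mm, and the tip went over the brim at reported z=59 without touching it. So I treat the real tip as TCP + ~18 mm. I'll back off, lower by that, and push again.

Emit:
send_rows([
  [0,10,0,0],
  [0,10,0,0],
  [0,10,0,0],
  [6,0,0,0],
  [6,0,0,0],
  [5,0,0,0],
  [0,0,0,0],
])

```text
time: 6.15
tool_pos: [537.0, 92.4, 41.6]
tcp_rot: [0.318, 1.57, -3.074]
contact_force: [-0.7, -0.2, -0.5]
grip_width: 0.6
```

Emit:
send_rows([
  [0,-4,0,0],
  [0,-4,0,0],
  [0,-4,0,0],
  [0,-4,0,0],
  [0,-3,0,0],
  [0,-3,0,0],
])

```text
time: 6.9
tool_pos: [543.0, 113.7, 42.3]
tcp_rot: [1.964, 1.571, -1.429]
contact_force: [0.7, -0.6, 0.2]
grip_width: 0.5
```

```bash
python3 - <<'E'
from h import *
s=snap('scene','s4.png');b=snap('side','d4.png')
W=[cv2.resize(s['image'][200:270,320:435],(575,350),interpolation=cv2.INTER_CUBIC),cv2.resize(b['image'][210:290,260:340],(240,240))]
V=np.zeros((350,800,3),np.uint8);V[:,:575]=W[0];V[:240,560:]=W[1]
cv2.imwrite('pics/c5.png',V[:,:,::-1]);print(get_obs()['contact_force'],proj(s,get_obs()['tool_pos']))
E
```

```text
[-0.0582598   0.22898924 -0.53145217] [356.64690163 239.63746871]
```

View pics/c5.png

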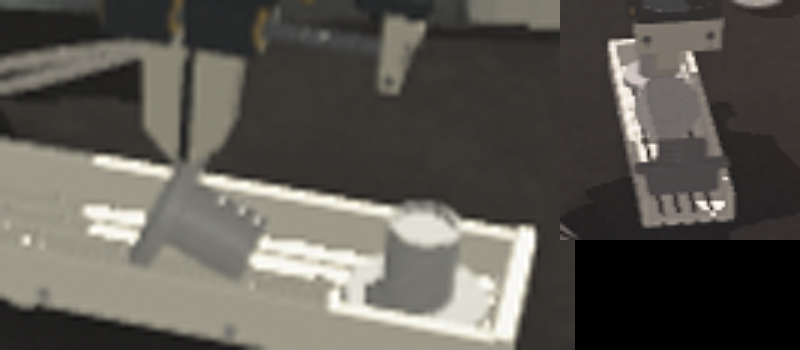

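The fingertip is at (357,233), right against the brim's top at flange_b's face. I'll push on.

Emit:
send_rows([
  [0,-4,0,0],
  [0,-4,0,0],
  [-1,-4,0,0],
  [0,-4,0,0],
  [-1,-4,0,0],
])

```text
time: 7.62
tool_pos: [547.9, 133.2, 44.3]
tcp_rot: [0.894, 1.571, -2.499]
contact_force: [0.1, 0.4, -0.3]
grip_width: 0.4
```

```bash
python3 - <<'E'
from h import *
p=load('s4.png');s=snap('scene','s5.png');b=snap('side','d5.png')
d=np.abs(p['image'].astype(int)-s['image']).max(2)[236:262,340:384]>25;print(d.sum());
for r in d[::2]:print(''.join('.#'[x] for x in r))
W=[cv2.resize(s['image'][200:270,320:435],(575,350),interpolation=cv2.INTER_CUBIC),cv2.resize(b['image'][210:290,260:340],(225,225))]
V=np.zeros((350,800,3),np.uint8);V[:,:575]=W[0];V[:225,575:]=W[1]
cv2.imwrite('pics/c6.png',V[:,:,::-1])
E
```

```text
49Traceback (most recent call last):
  File "<stdin>", line 4, in <module>
  File "<stdin>", line 4, in <genexpr>
TypeError: string indices must be integers, not 'numpy.bool'
```

```bash
python3 - <<'E'
from h import *
p=load('s4.png');s=load('s5.png');b=snap('side','d5.png')
d=np.abs(p['image'].astype(int)-s['image']).max(2)[224:262,340:384]>25
for r in d[::2]:print(''.join('.#'[int(x)] for x in r))
W=[cv2.resize(s['image'][200:270,320:435],(575,350),interpolation=cv2.INTER_CUBIC),cv2.resize(b['image'][210:290,260:340],(225,225))]
V=np.zeros((350,800,3),np.uint8);V[:,:575]=W[0];V[:225,575:]=W[1]
cv2.imwrite('pics/c6.png',V[:,:,::-1])
E
```

```text
........########..........#.#########.......
.........#######..#.......#.########........
...........#####.........#..########........
............######....###..#######..........
#######................##..####.............
............................................
............................................
............................................
........................#...................
####........................#...............
#####..........................#............
#######.....................................
.....##.....................................
............................................
............................................
............................................
......................................#.....
....................................#.......
............................................
```

View pics/c6.png

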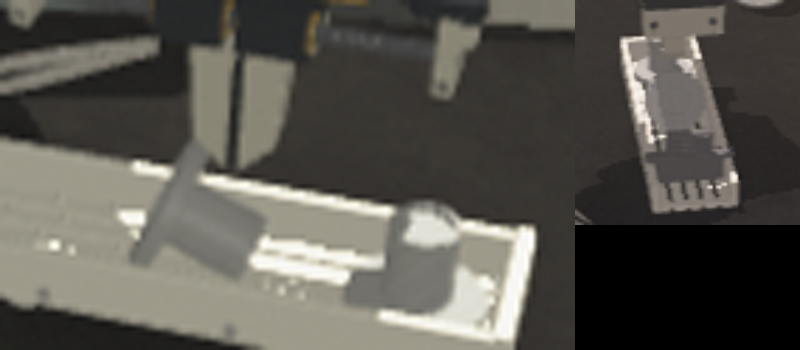

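The shut fingers passed over the brim at (205,150) and flange_b is pixel-identical to before. The V-shaped tips, now at (235,170) in the crop, must really be about 25 mm above the reported TCP. I'll rise, go back and come in lower, feeling for contact.

Emit:
send_rows([
  [-8,0,0,0],
  [0,15,0,0],
  [0,15,0,0],
  [0,15,0,0],
  [8,0,0,0],
  [6,0,0,0],
  [6,0,0,0],
  [0,0,0,0],
])

```text
time: 8.78
tool_pos: [536.2, 89.7, 31.5]
tcp_rot: [0.316, 1.569, -3.077]
contact_force: [0.7, 0.0, 0.3]
grip_width: 0.6
```

Emit:
send_rows([
  [0,-5,0,0],
  [0,-5,0,0],
  [0,-4,0,0],
  [0,-4,0,0],
  [0,-4,0,0],
  [0,-4,0,0],
])

```text
time: 9.52
tool_pos: [544.9, 114.3, 34.3]
tcp_rot: [-3.034, 1.567, -0.144]
contact_force: [-1.8, -3.0, 14.9]
grip_width: 0.8
```

```bash
cat >> h.py <<'E'
def ddiff(f,g,v0,v1,u0,u1):
    d=np.abs(load(f)['image'].astype(int)-load(g)['image']).max(2)[v0:v1,u0:u1]>25
    for r in d[::2]:print(''.join('.#'[int(x)] for x in r))
E
python3 - <<'E'
from h import *
s=snap('scene','s6.png');print(s['obs']['contact_force']);ddiff('s6.png','s1.png',224,270,336,390)
E
```

```text
[-1.80463742 -2.97006384 14.89073572]
............########..##########......................
............########..##########......................
.............#######.##########.......................
###..........##################.......................
####...........####.#####.#####.......................
..................############........................
...................##########.........................
..................###########.#.......................
...............#################......................
##............######..##############..................
###.........#######..#################................
####.......#....#......##############.##..............
############...............############...............
##########......##..##.........#######................
############............#........####.................
........###############..........####.................
...................#############################.###..
.............................#######################..
........................................############..
......................................................
......................................................
......................................................
......................................................
```

There is now 15 N vertical, so something is touching. I need a good look.

```bash
python3 - <<'E'
from h import *
s=load('s6.png');b=snap('side','d6.png');w=snap('wrist','w6.png')
e=np.array([.969,-.248,0]);d=np.array([.248,.969,0]);O=np.array([546.8,131.5,0])
R_=lambda im,r,W,H:cv2.resize(im[r[0]:r[1],r[2]:r[3]],(W,H),interpolation=cv2.INTER_CUBIC)
V=np.zeros((600,800,3),np.uint8)
V[:300,:400]=R_(s['image'],(210,270,330,410),400,300);V[:300,400:]=R_(b['image'],(210,270,260,340),400,300);V[300:,:]=R_(w['image'],(170,350,150,390),800,300)
cv2.imwrite('pics/c7.png',V[:,:,::-1])
T=s['obs']['tool_pos'];print(T,s['obs']['moment'])
for t in (0,25): print(proj(s,T+[0,0,t]),proj(b,T+[0,0,t]),proj(w,T+[0,0,t]))
E
```

```text
[544.85643678 114.30500382  34.25732783] [-0.34016278  0.26655697  0.01733782]
[356.71037969 243.26546025] [295.3971491 244.0341808] [323.07668869 281.1246777 ]
[357.29138951 233.48465443] [295.31665661 236.04222526] [323.23502715 301.98627577]
```

View pics/c7.png

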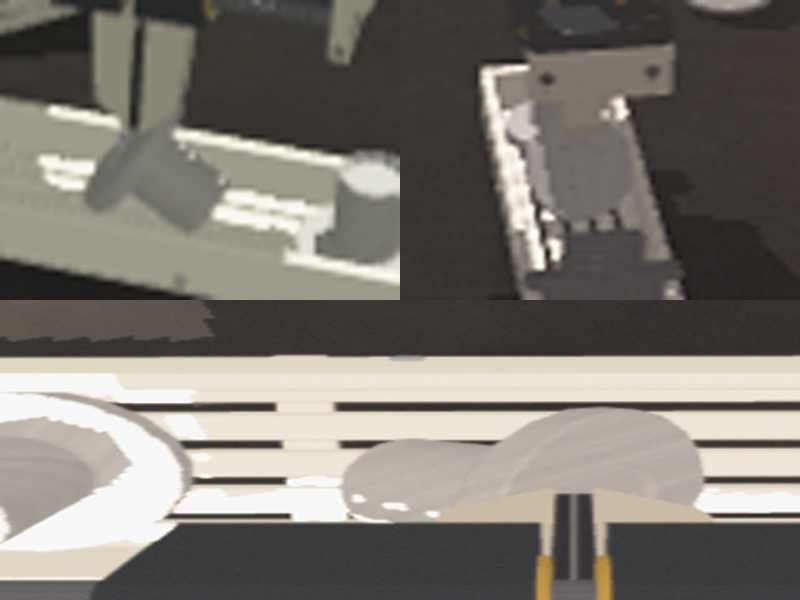

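Flange_b has begun to turn forward. Its brim line has gone from about 65° to 51° and the finger is on its flat face, pressing down too hard. I'll rise a little to relieve that, then push on with a rise.

Emit:
send_rows([
  [-3,0,0,0],
  [-2,-3,0,0],
  [-1,-3,0,0],
])

```text
time: 10.05
tool_pos: [544.6, 120.6, 38.2]
tcp_rot: [0.436, 1.57, -2.957]
contact_force: [0.3, -1.5, -0.4]
grip_width: 0.5
```

```bash
python3 - <<'E'
from h import *
s=snap('scene','s7.png');print(s['obs']['contact_force'],s['obs']['tool_pos']);ddiff('s7.png','s6.png',224,270,336,390)
E
```

```text
[ 0.30174915 -1.46289982 -0.42854986] [544.60274575 120.60479538  38.17271893]
............####....######......###...................
............####....######.....####...................
.............####...##.###....####....................
.............######.##.###....###.....................
...###.........#######.##.....###.....................
..................####.##.....##......................
............................###.......................
..............................##......................
................................#.....................
.###...............................#..................
...##.................................................
...###................................##..............
.......................................#..............
...........##..........#..............................
......................................................
......................................................
...................................................###
.....................................................#
...................................................###
...................................................###
......................................................
......................................................
......................................................
```

Emit:
send_rows([
  [0,-4,0,0],
  [-1,-4,0,0],
  [0,-4,0,0],
  [-1,-4,0,0],
])

```text
time: 10.6
tool_pos: [548.6, 136.1, 40.2]
tcp_rot: [0.539, 1.571, -2.855]
contact_force: [0.2, 0.2, 0.2]
grip_width: -0.0
```

```bash
python3 - <<'E'
from h import *
s=snap('scene','s8.png');print(s['obs']['contact_force'],s['obs']['tool_pos']);ddiff('s8.png','s7.png',224,270,336,390)
E
```

```text
[0.17156527 0.15878875 0.24764484] [548.60648078 136.1161499   40.19477083]
................#######.##.....############...........
................#######.##.....##.########............
................#######.##.....##.########............
..................#####........##########.............
.....#######.......###.####....#.#######..............
...........#.......##.####.....########...............
.............................#######.#................
................................#####.................
..................................###.................
...######...........................##................
.....######.##........................................
.....######.####.......................#..............
...........#####.......##..............####...........
..............##.........#............#####...........
...........................#........#####.............
....................................####..............
.................................................#####
........................................###...........
.....................................................#
.....................................................#
......................................................
......................................................
......................................................
```

```bash
cat >> h.py <<'E'
def asc(f,v0,v1,u0,u1):
    g=cv2.cvtColor(load(f)['image'],cv2.COLOR_RGB2GRAY)[v0:v1,u0:u1]
    for i,r in enumerate(g): print(v0+i,''.join('0123456789'[int(x)*10//256] for x in r))
E
python3 - <<'E'
from h import *
print('u0=338');asc('s1.png',224,264,338,388);print('now');asc('s8.png',224,264,338,388)
E
```

```text
u0=338
224 22112222222222222222222222222222222222222222222222
225 22122222222222222222222222222222222222222222222222
226 22121221112222222222222222222222222222222222222222
227 21111211211222222222342222222222222222222222222222
228 22112222222222222223576322222222222222222222222222
229 22122222222222222224788622222222222222222222212222
230 63212222222222222235888722222221222222222212212222
231 98886643222222222247888622222221112222212222122222
232 99999988886632222368888422222222222211112221221121
233 66678899999988865578886222222222222212111122212222
234 56655666788899986588886332222222222222111122222221
235 55565556655666775688888888864322222222111111221122
236 55655556555555555788878999998888664322221111111121
237 55555565555655556788778777889999998888653211111211
238 55555665556555557777688887666667889999998886643211
239 56555555556555567776688888876665556678899999988886
240 55555555655556667775588888888766555555666678899999
241 88885655555567667765688888888887665555556665666778
242 99998988888676666655777888888888876555555555555665
243 89999999999675666556777778888888887655655565
[... 2610 characters left out ...]
5555555555666655444444444444567778999999
252 66655555555555555555556555444444444445799988886789
253 66666666555555555555556555544444444446999999999988
254 56566666666666555555555555554444444456899999999999
255 56555665666666666665555555555444444555556678999999
256 55565555656665666666666655555444555555555556556789
257 65565566566566556556666666666555555555688556555555
258 55656566665655655665555556666666666555798566555555
259 55556555656655655556555556555666666666665566555555
260 65555555665565655656556555555666655566666666655555
261 55555565556565555555555665555565556665656666666666
262 55566555655556556565555555555666665555566665566666
263 23444555665555655565555555555565555655555555566565
```

Emit:
send_rows([
  [-30,0,0,0],
  [-40,0,0,0],
  [-50,0,0,0],
  [-40,20,0,0],
  [0,30,10,0],
  [0,0,0,0],
])

```text
time: 11.4
tool_pos: [525.9, 88.8, 200.9]
tcp_rot: [2.947, 1.57, -0.448]
contact_force: [0.5, -0.0, -0.3]
grip_width: 0.5
```

```bash
python3 - <<'E'
from h import *
s=snap('scene','s9.png');w=snap('wrist','w9.png');b=snap('side','d9.png');print(s['obs']['tool_pos'])
R_=lambda im,r,W,H:cv2.resize(im[r[0]:r[1],r[2]:r[3]],(W,H),interpolation=cv2.INTER_CUBIC)
V=np.zeros((600,800,3),np.uint8)
V[:250,:400]=R_(s['image'],(210,280,325,437),400,250);V[:250,400:720]=R_(b['image'],(210,285,262,358-0),320,250);V[250:,:]=R_(w['image'],(60,340,0,640),800,350)
cv2.imwrite('pics/c8.png',V[:,:,::-1])
E
```

```text
[525.90468176  88.80515839 200.9287768 ]
```

View pics/c8.png

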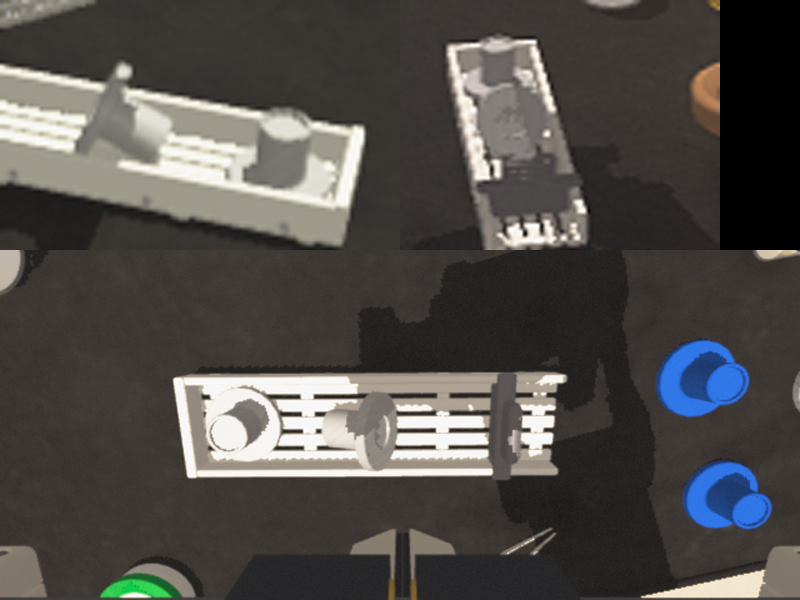

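This last clear view shows flange_b fallen back onto its side at its old place, brim at (375,430) in the wrist crop. flange_a and the stop are undisturbed. The 45° V of the shut tips was sliding over the brim. Turning the tool 90° gives a flat pushing face across the rack. First I'll measure the tip height from the free-hanging fingers without using up a view.

```bash
python3 - <<'E'
from h import *
s=load('s9.png');b=load('d9.png');T=s['obs']['tool_pos']
for t in (0,10,20,30):print(t,proj(s,T+[0,0,t]).round(1),proj(b,T+[0,0,t]).round(1))
u,v=proj(s,T).astype(int);print('scene u0',u-22);asc('s9.png',v-34,v+8,u-22,u+22)
u,v=proj(b,T).astype(int);print('side u0',u-22);asc('d9.png',v-26,v+8,u-22,u+22)
E
```

```text
0 [347.7 167.5] [291.6 193.3]
10 [347.9 162.9] [291.5 189.7]
20 [348.1 158.2] [291.5 186.1]
30 [348.3 153.4] [291.4 182.5]
scene u0 325
133 33333333333334555555554235555555554589999999
134 33333333333334555555543135555555554699999999
135 33333333333334555555542135555555544699999999
136 33333333333334555555542135555555545799999999
137 33333333333334555555542135555555545799999999
138 33333333333334555555542135555555545799999999
139 33333333333334555555541235555555545899999999
140 33333333333334555555541235555555545899999999
141 33333333333333555555541235555555546999999999
142 33333333333333555555541235555555546999999999
143 33333333333334555555541245555555446999999999
144 33333333333333555555541245555555446888888888
145 33333333333333555555541245555555444555445455
146 33333333333334555555541245555555444444444444
147 33333333333334555555531245555555444455444444
148 33333333333333455555431245555555444444444444
149 33333333333333455555431245555555444444444444
150 33333333333333455555431245555555444444444444
151 33333333333333445555431255555555444444444444
152 33333333333333344555431255555
[... 2071 characters left out ...]
55455555544555
187 55555554555555555555555555555555555555555555
188 55555555555555554555454455555545455445554555
189 55555555555555555554445555555544445555555555
190 55555555555554555554444444455445555555555555
191 55555555555555555554444554454444455555555455
192 55555555555555555544444455454444444555555545
193 55555555555555544445555545444444444544555555
194 55555554555544544444554555444444444455555555
195 55555544555554444445554444444444445555555411
196 55555554555554444445444444445555555411222222
197 55555444455544444455455555555411222222222222
198 55555454544554444555555411112222222222222222
199 54455545555555555411122222222222222222222222
200 44455555555411222222222222222222222222222222
```

```bash
python3 - <<'E'
from h import *
s=load('s1.png');T=s['obs']['tool_pos'];Rm=rot(s['obs']['tcp_rot'])
for t in (0,10,20,30,40):
  print(t,proj(s,T+[0,0,t]).round(1),[proj(s,T+[0,0,t]+Rm[:,1]*k).round(1) for k in(-46,46,-65,65)])
print('u0=65');asc('s1.png',70,102,65,155)
E
```

```text
0 [123.5 104.1] [array([142.4, 102.1]), array([104.2, 106.2]), array([150.1, 101.2]), array([ 96.1, 107.1])]
10 [122.6 100.3] [array([141.6,  98.2]), array([103.2, 102.3]), array([149.4,  97.4]), array([ 95. , 103.2])]
20 [121.7  96.4] [array([140.8,  94.4]), array([102.2,  98.4]), array([148.6,  93.6]), array([94. , 99.2])]
30 [120.8  92.4] [array([140. ,  90.5]), array([101.2,  94.4]), array([147.9,  89.7]), array([93. , 95.2])]
40 [119.9  88.4] [array([139.2,  86.5]), array([100.2,  90.4]), array([147.1,  85.7]), array([91.9, 91.2])]
u0=65
70 555555555455443111111111111234555555555555555555555555555555555555555555455555435555555555
71 555555555544443111111122222344555555555555555555555555555555555555555555355555445555555555
72 555555555543344333333334444444555555555555555555555555555555555555555555355555555555555555
73 555555555544444554555444444444455555555555555555555555555555555555555555355555555555555555
74 555555555555554555555555555554455555555555555555555555555555555555555555255555555555555555
75 555555555555555555555545555554455555555555555555555555555555555555555555245555
[... 1758 characters left out ...]
5555555555555555555555555555555555555555
95 555555555555555555555555555555545542355555555555555555555555555555555555555555555555555555
96 555555555555555555555555555555555543355555555555555555555555555555555555555555555555555555
97 555555555555555555555555555555555544455555555555555555555555555555555555555555555555555555
98 555555555555555555555555555555555555555555555555555555555555555555555555555555555555555555
99 555555555555555555555555555555555555555555555555555555555555555555555555555555555555555555
100 555555555555555555555555555555555555555555555555555555555555555555555555555555555555555555
101 555555555555555555555555555555555555555555555555555555555555555555555555555555555555555555
```

Open and shut, the visible tips come out about 22 mm short of the reported TCP in two cameras, so real tip z = TCP z + ~23. I'll rotate −90° so the flat finger side faces flange_b, then come in with the tip near 59 mm.

Emit:
send_rows([
  [0,0,0,-10],
  [0,0,0,-10],
  [0,0,0,-10],
  [0,0,0,-10],
  [0,0,0,-10],
  [0,0,0,-10],
  [0,0,0,-10],
  [0,0,0,-10],
])

```text
time: 12.55
tool_pos: [526.7, 90.7, 199.6]
tcp_rot: [-1.305, 1.57, 2.988]
contact_force: [0.6, 0.7, 0.0]
grip_width: 0.5
```

Emit:
send_rows([
  [0,0,0,-10],
  [0,11,5,0],
  [45,0,0,0],
  [45,0,0,0],
  [40,0,0,0],
  [22,0,0,0],
  [13,0,0,0],
  [0,0,0,0],
])

```text
time: 13.55
tool_pos: [536.0, 82.2, 34.6]
tcp_rot: [-1.229, 1.57, -3.053]
contact_force: [-0.0, -0.0, -0.6]
grip_width: 0.6
```

```bash
python3 - <<'E'
from h import *
o=get_obs();print(o['tool_pos'],rot(o['tcp_rot']).round(3),o['joint_positions'],o['contact_force'])
E
```

```text
[535.96603943  82.21713483  34.59661623] [[-0.001  0.968 -0.251]
 [-0.    -0.251 -0.968]
 [-1.    -0.001  0.   ]] [ 1.09094796e-02  5.57490214e-01  1.68034296e+00 -1.27535443e-04
  9.05047583e-01  2.64263821e-01] [-4.02898141e-02 -4.82292424e-04 -6.15222015e-01]
```

Emit:
send_rows([
  [0,0,-6,0],
  [0,0,-6,0],
  [0,0,-5,0],
  [0,0,-4,0],
  [0,0,-4,0],
  [-1,0,-4,0],
  [-1,0,-4,0],
])

```text
time: 14.42
tool_pos: [544.5, 114.5, 37.7]
tcp_rot: [1.829, 1.57, 0.006]
contact_force: [0.2, -0.2, 4.0]
grip_width: 0.4
```

```bash
python3 - <<'E'
from h import *
s=snap('scene','s10.png');asc('s10.png',222,258,338,388)
E
```

```text
222 55555555555555555555555434455542222222222222222222
223 55555555555555555555554322355552222222222222222222
224 55555555555555555555554322345552222222222222222222
225 44444555555555555555555433455552222222222222222222
226 22333444445555555555555544555552222222222222222222
227 22121222334444555555555554555552222222222222222222
228 21121222222224555555555555555542222222222222222222
229 21222222222223555555555545555422222222222222222222
230 32222222222223444555555544444421122222222221222222
231 54443322222222444444455544444421112122122222121222
232 66565544443322233344444444444322222122212222111111
233 66666666665544433234444444444322222222121222222211
234 65655666666665555344444444444222222222211122222111
235 55655566655666665444444444444322222222121222211111
236 55556565655565554444444444458888664322221211111111
237 55555565566555544444444444458999998888653211112211
238 55555555556555444444444444444677889999998886643211
239 55555565555554444444444444444576566678899999988886
240 55555555555554444444444444445787656555566678899999
241 55555655555544444444444444445888766555556665666778

[... 179 characters left out ...]
4444444444444444566777888887656556555555
246 55555555544444444444444444566677788888655556565556
247 66555555544444444444444444556667778887655555655555
248 55556565544444444554444444555666777888888886555555
249 55555565554444445555444444455566677779999999888555
250 55555565554444456665554444444556666777899999999888
251 55555555555555555555655444444455666898887778999999
252 66655555555555555555556544444445557999999988886789
253 66666666555555555555556554444444557999999999999988
254 65566666666666555555555555544444556777899999999999
255 56565665566666666665556787654444557998887778999999
256 66555565555665666666667999998776657999999988886789
257 56555655665555655556666889999999999999999999999987
```

The reaction is purely vertical again, with the tip at brim-top height (68) when TCP reads ~37. That makes the true offset nearer 31 mm. I'll back off and go about 11 lower.

Emit:
send_rows([
  [-6,0,0,0],
  [0,0,12,0],
  [0,0,12,0],
  [0,0,10,0],
  [8,0,0,0],
  [8,0,0,0],
  [0,0,0,0],
])

```text
time: 15.35
tool_pos: [535.0, 81.5, 26.2]
tcp_rot: [-1.296, 1.569, -3.118]
contact_force: [0.3, -0.0, -0.2]
grip_width: 0.3
```

Emit:
send_rows([
  [0,0,-5,0],
  [0,0,-5,0],
  [0,0,-4,0],
  [0,0,-4,0],
])

```text
time: 15.85
tool_pos: [540.3, 99.0, 27.4]
tcp_rot: [0.935, 1.57, -0.887]
contact_force: [-0.4, -2.1, 3.3]
grip_width: 0.5
```

Emit:
send_rows([
  [0,0,-4,0],
  [0,0,-4,0],
])

```text
time: 16.1
tool_pos: [544.0, 105.7, 29.1]
tcp_rot: [1.447, 1.566, -0.375]
contact_force: [-1.1, -7.9, 15.6]
grip_width: 0.7
```

Emit:
send_rows([
  [0,0,-4,0],
  [0,0,-4,0],
])

```text
time: 16.35
tool_pos: [547.9, 113.5, 30.9]
tcp_rot: [1.701, 1.562, -0.121]
contact_force: [0.4, -5.4, 22.4]
grip_width: 0.4
```

```bash
python3 - <<'E'
from h import *
s=snap('scene','s11.png');asc('s11.png',222,258,338,388)
E
```

```text
222 55555555555555555555555555555542222222222222222222
223 55555555555555555555555555555542222222222222222222
224 55555555555555555555555555555542222222222222222222
225 55555555555555555555554444555542222222222222222222
226 55555555555555555555554323455542222222222222222222
227 55555555555555555555543222455432222222222222222222
228 45555555555555555555554323455532222222222222222222
229 34444445555555555555555434555532222222222222212222
230 32223334444455555555555445555543112222222222222222
231 54443322223345555555555545555543112122122222122222
232 66665544443335555555555555555543212111111222111111
233 66666666665545555555555544455445221222221222221111
234 55555666666655444455555444444445222222211122222122
235 56556666555655554444444444444442222222111122222121
236 65555565665665554444444444444578664322221111112111
237 66666555556555544444444444544589998888663211111111
238 55656655565555444444444445654577889999998886643211
239 66655556555554444444444445664466566678899999988886
240 55555555565544444444444444444567655556566678899999
241 55555655555544444444444444445688765555565565566778

[... 179 characters left out ...]
4444444444444444456677788876655555565565
246 55555555554444444444444444456677778888755555555555
247 66555555544444444444444444456667777888755556555655
248 55556566554444444444444444455566677788888886555555
249 55555565554444444455544444445566677778999999888555
250 55555565554444444555554444444555666777899999999888
251 55555555555544455555655444444455566678887778999999
252 66655555555555555555555544444445556689999988886789
253 66666666555555555555556554444444555699999999999988
254 56566666666666555555555555444444455577899999999999
255 56666655566666666665555687644444555698887778999999
256 66555565556555666666666799988776655799999988886789
257 65555555655566555656666689999999988899999999999987
```

```bash
python3 - <<'E'
from h import *
o=get_obs();print(o['contact_force'],o['moment'],o['tau'],o['joint_positions'])
w=snap('wrist','w11.png');d=snap('side','d11.png')
print(proj(w,o['tool_pos']),proj(d,o['tool_pos']))
asc('d11.png',215,262,272,318)
E
```

```text
[ 0.73369333 -4.08938465 19.33568832] [-0.63164644 -0.2464739  -0.04233969] [ 1.86559260e+00 -3.88164425e+01 -1.31267774e+01  9.07760728e-01
  2.36890130e-01 -2.89199443e-02] [ 6.89829733e-02  5.83056670e-01  1.64231374e+00 -1.60395546e-03
  9.06834908e-01  3.21673667e-01]
[321.7401715  281.55674789] [296.58833792 244.88428493]
215 2222222222222321111111111222111111111222222222
216 2222222222222332111111111222111111111222222222
217 2223222222222222111111111232111111111222222222
218 2222222222222332111111111343111111111122222222
219 2222222222222221111111111342111111111122222222
220 2222222222222222111111112344333432222222222222
221 2222222222222123343444444244444442222222222222
222 2222111111111355564444443234444442222222222222
223 2221466679899976874444443234444442222222222222
224 2222798887766557874444443134444441222222222222
225 2222698555555434554444443134444442222222222222
226 2222798455555543334444443134444442222222222222
227 2222598455555543334444444134444542222222222222
228 2222489555555544344444444134444432222222222222
229 2221389755555544444444444134444551222222222222
230 2
[... 926 characters left out ...]
4489833344444444444443589644421222222
249 2222221234468826833444444444444899844541222222
250 2222222245447945994344444444332344444542222222
251 2222222145447992799833334434442355444542222222
252 2222222234448991574423443235542355444454122222
253 2222222224444442355423554235554245544454111112
254 2222222223454442355432455413554135544454211111
255 2222222113445543245541355424554234444444311111
256 1111111113445454135542333322455555544445411111
257 2111111112345554235432222222234444333445421111
258 2111111112345444235432222222222333433445421111
259 2111111111345444324432233233322222223444541111
260 2111111111344545414432222222222222223444542111
261 2111111111244555424432223233322222223444542111
```

The pixels show flange_b tipping: its top edge is about 11 mm further on and its bottom is lifting. The vertical force is friction, because I rise too slowly along its arc. I'll raise to relieve it, then push with a stronger rise.

Emit:
send_rows([
  [-3,0,0,0],
  [-2,0,-2,0],
  [-1.5,0,-3,0],
])

```text
time: 16.88
tool_pos: [545.6, 119.3, 34.1]
tcp_rot: [1.827, 1.57, 0.004]
contact_force: [0.7, -0.6, 2.9]
grip_width: 0.3
```

Emit:
send_rows([
  [-1.2,0,-3,0],
  [-1.2,0,-3,0],
  [-1,0,-3,0],
])

```text
time: 17.25
tool_pos: [547.3, 128.1, 36.8]
tcp_rot: [-1.226, 1.57, -3.048]
contact_force: [0.3, -0.7, -0.7]
grip_width: 0.5
```

```bash
python3 - <<'E'
from h import *
s=snap('scene','s12.png');asc('s12.png',222,258,338,392)
E
```

```text
222 555444555555555555555555555555555555555222222222222222
223 555555555555555555555555555555544455554222222222222222
224 555555555555555555555555555555433345554222222222222222
225 444445555555555555555555555555422245554222222222222222
226 233334445555555555555555555555432345554222222222222222
227 111222334444445555555555555555544445543222222222222222
228 211122222222334444445555555555554555543222222222222222
229 211122222222222223344555555555554555553222222212222222
230 322122222222222222224555555555555555553222222212222222
231 544433222222222222224555555555554455543221221122122222
232 666655444433222222223444445555544444443122221111112222
233 666666666555444332233444444444444444444211222221111111
234 656556666666665554334444444444444444444111122222121122
235 655555665656666654444444444444444444432111112211111122
236 566566565556655544444444444444444444432211211121211111
237 555555565555555444444444444444444445786532111211112221
238 655655556565655444444444444444444545899988866432112221
239 665555555655554444444444444444445655788899999888866321
240 5555555556555444444444444444444456
[... 323 characters left out ...]
555555556554444444444444444444457777656555655555655
247 665555555556555444444554444444444566777765565565555555
248 555565655555555555555555444444444566677778865555565556
249 555555655656655555555555544444444566677789998885555556
250 555555655555555666555555544444444566667789999998888885
251 555555555555555555556666554444445556667777789999999998
252 666555555555555555555565554444444555667999888867899999
253 666666665555555555555565555444444555567999999999888778
254 555666666666665555555555555544444455557999999999999978
255 565556556666666666655555555554444455556877789999999988
256 556555556566656666666666555555765555557999888867899888
257 656556655555556666666666666667999888778999999999876788
```

It is tipping well and the force is low. I'll carry on.

Emit:
send_rows([
  [-0.5,0,-3,0],
  [0,0,-3,0],
  [0,0,-3,0],
  [0,0,-4,0],
  [0,0,-4,0],
])

```text
time: 17.92
tool_pos: [551.9, 144.6, 37.7]
tcp_rot: [-0.211, 1.571, -2.034]
contact_force: [0.5, 0.0, 0.3]
grip_width: 0.2
```

```bash
python3 - <<'E'
from h import *
s=snap('scene','s13.png');asc('s13.png',222,264,346,400)
E
```

```text
222 554322345555555555555555555555555555555522222222222222
223 555433455555555555555555555555555555555422222222222222
224 555544555555555555555555555555554455555422222222222222
225 555544555555555555555555555555543344555422222222222222
226 445555555555555555555555555555542223555422222222222222
227 234444445555555555555555555555543223555422222222222222
228 222223334444445555555555555555554344555422222222222222
229 222222222223334444455555555555554455555422222222222222
230 222222222222222223344555555555555455555322222222222222
231 222222222222222222224555555555555555554311122222222222
232 443322222222222222234555555555545455554121122222222222
233 655557433222222222334444445555544445766412211112222222
234 666679555444433223444444444444444445888742212222222222
235 655666666666655434444444444444444457888875212211122222
236 555555556666665544444444444444444457788888511111111221
237 565555665666655444444444444444444444578888732111111221
238 555556655555555444444444444444444444578888862221111111
239 555655556555565444444444444444444444588888872221211112
240 6656555556555554444444444444444444
[... 677 characters left out ...]
555555555556556565444444444444446886789999999887444
253 555555555555556555565444444444444446999988877888887444
254 666666555555555555565444444444444445799999997888887444
255 566666666665555555555444444444444446799999998888876444
256 555655666666666655555444444444444446566789988887644444
257 565556655666666666666555555444444456569987678884444444
258 666565555555565566666666665556887766579999678884444444
259 655565555655556556655666666667999999888999578884444444
260 556556555566555655555555655666788999999999888884444444
261 556565566665655555566565556565656667889999999998765444
262 555555656555556555565555555555566556566678899999998887
263 665665555555565655555556565655565556555665666778899999
```

The brim is now flat at the top (v 234–246) with the stub below it (v 247–258), so flange_b stands on its stub. Next I raise, turn back and measure from above.

Emit:
send_rows([
  [-40,0,0,0],
  [-50,0,0,0],
  [-50,0,0,0],
  [-20,0,0,10],
  [0,0,0,10],
  [0,0,0,10],
  [0,0,0,10],
  [0,0,0,10],
])

```text
time: 18.98
tool_pos: [551.8, 144.3, 197.7]
tcp_rot: [0.446, 1.571, -2.255]
contact_force: [0.2, -0.1, -0.3]
grip_width: 0.2
```

Emit:
send_rows([
  [0,0,0,10],
  [0,0,0,10],
  [0,0,0,10],
  [0,0,0,10],
  [0,45,-3,0],
  [0,45,-3,0],
  [0,0,0,0],
], hand=0.65)

```text
time: 19.85
tool_pos: [534.9, 53.3, 197.8]
tcp_rot: [1.56, 1.57, -1.837]
contact_force: [-0.1, -1.1, 0.7]
grip_width: 58.7
```

```bash
cat >> h.py <<'E'
E_=np.array([.969,-.248,0]);D_=np.array([.248,.969,0]);O_=np.array([546.8,131.5,0])
def rk(P): q=np.array(P,float)-O_; return np.array([q@E_,q@D_,q[2]]).round(1)
def rw(x,y,z): return O_+x*E_+y*D_+np.array([0,0,z])
E
python3 - <<'E'
from h import *
w=snap('wrist','w13.png');o=w['obs'];print(o['tool_pos'],rot(o['tcp_rot']).round(3)[:,1])
for n,P in [('a stub',(0,80.5,54)),('b c',(0,20,54)),('stop',(0,-127,50)),('end+',(39,119,34)),('open+',(39,-170,32))]:print(n,proj(w,rw(*P)).round(0))
g=cv2.resize(w['image'],(160,120),interpolation=cv2.INTER_AREA);g=cv2.cvtColor(g,cv2.COLOR_RGB2GRAY)
for i,r in enumerate(g[10:90]):print((i+10)*4,''.join('0123456789'[int(x)*10//256] for x in r))
E
```

```text
[534.89948011  53.32430949 197.83340194] [-0.252 -0.968  0.001]
a stub [146. 227.]
b c [213. 227.]
stop [375. 225.]
end+ [109. 181.]
open+ [420. 179.]
40 2222222222222222222222222222222222222222222222222222222222222222222222121111111111111111111111111121111111111222222221111122222222222222222222222222222222222222
44 2222222222222222222222222222222222222222222222222222222222222222222222222221111111111111111111111111112111111222222111111112222222222222222222222222222222222222
48 1222222222222222222222222222222222222222222222222222222222222222222222222222222222111111111111111111111111111221111111111112222222222222222222222222222222222222
52 1222222222222222222222222222222222222222222222222222222222222222222222222222222222211211111222211111111111111111111111111111122222222222222222222211122222222222
56 1222222222222222222222222222222222222222222222222222222222222222222222222222222222221222111222222211111111111111111111111111122222122222222222221123452222222222
60 112222222222222222222222222222222222222222222222222222222222222222222222222222222222222222222222221111111111111111111111111112
[... 11535 characters left out ...]
1111111111111111111111111111111222222222
344 2222222222222222222222222222222222221111111114322222222222222222222222222222222222222222222222222222222222222222223421111111111111111111111111111111111122222222
348 2222222222222222222222222222222222221111111124322222222222222222222222222222222222222222222222222222222222222222223421111111111111111111111111111111111122222222
352 2222222222222222332333333333333333221111111124322222222222222222222222222222222222222222222222222222222222222222223431111111111111111111111111111111111222222222
356 2222222222222222333333333333333333211111111134322222222222222222222222222222222222222222222222222222222222222222223431111111111111111111111111111111111222222222
```

flange_b's brim disc is at (212,225), giving rack y≈21 and x≈0, which is what I expected. Next I go above flange_c.

Emit:
send_rows([
  [0,45,-3,0],
  [0,45,-3,0],
  [0,45,-3,0],
  [0,45,-3,0],
  [0,45,-3,0],
  [0,45,-4,0],
  [0,43,-4,0],
  [0,0,0,0],
])

```text
time: 20.9
tool_pos: [479.8, -254.9, 197.4]
tcp_rot: [2.214, 1.571, -1.182]
contact_force: [0.3, 1.6, 0.1]
grip_width: 59.5
```

```bash
python3 - <<'E'
from h import *
w=snap('wrist','w14.png');o=w['obs'];T=o['tool_pos'];print(T,o['grip_width'])
for z in(44,8):print(z,proj(w,[478,-256,z]))
g=w['image'].astype(int);sat=g.max(2)-g.min(2);m=((g.min(2)>120)&(sat<45)).astype(np.uint8);m[290:]=0
n,l,s,c=cv2.connectedComponentsWithStats(m)
for i in range(1,n):
  if s[i,4]>300:print(s[i],c[i].round(1))
u,v=proj(w,[478,-256,44]).astype(int);gg=cv2.cvtColor(w['image'],cv2.COLOR_RGB2GRAY)
for i in range(v-70,v+70,3):print(i,''.join('0123456789'[int(x)*10//256] for x in gg[i,u-90:u+90:2]))
print('u0',u-90)
E
```

```text
[ 479.77634463 -254.91044958  197.41493498] 59.46852912876043
44 [323.63772598 216.6738721 ]
8 [323.44298331 208.40930555]
[ 316    0  102   29 1902] [358.9   9.9]
[ 294  181   58   55 2249] [322.1 208. ]
[ 490  182   61   91 2475] [518.1 224.7]
[   0  199  115   85 6099] [ 55.  240.5]
[339 199 153  72 924] [421.4 231. ]
[571 274  69  16 571] [615.9 284.1]
146 222222222222222222222222222111111111111111111111111111111111111111111111111111111111111111
149 222222222222222222222222222111111111111111111111111111111111111111111111111111111111111111
152 222222222222222222222222222111111111111111111111111111111111111111111111111111111111111111
155 222222222222222222222222222111111111111111111111111111111111111111111111111111111111111111
158 222222222222222222222222222111111111111111111111111111111111111111111111111111111111111111
161 222222222222222222222222222111111111111111111111111111111111111111111111111111111111111111
164 222222222222222222222222222211111111111111111111111111111111111111111111111111111111111111
167 222222222222222222222222222111111111111111111111111111111111111111111111
[... 3030 characters left out ...]
5542111111111111111111111111
266 222222111122222111222122222222222222221111111111111113555555532111111111111111111111111111
269 222212345556555422211222222222222222222111111111111112555521111111111111111111111111111111
272 222245666666666665532122222222222222211111111111111111111111111111111111111111111111111111
275 225666666666655455665221222222222222221111111111111111111111111111111111111111111111111112
278 356565666532222223556542122222222222111111111111111111111111111111111111111111111111111112
281 555655654222222222234554222222222222111111111111111111111111111111111111111111111111122222
284 555555555422222222222555412222222221111111111111111111111111111111111111111111114543222222
u0 233
```

flange_c's brim is centred at (323,208), exactly as projected for (478,−256), so I'm within 2 mm. I'll descend, slowly near the end.

Emit:
send_rows([
  [40,1.5,1.5,0],
  [50,0,0,0],
  [50,0,0,0],
  [30,0,0,0],
  [17,0,0,0],
  [5,0,0,0],
  [4,0,0,0],
  [0,0,0,0],
])

```text
time: 21.95
tool_pos: [478.3, -254.1, 2.3]
tcp_rot: [2.787, 1.57, -0.605]
contact_force: [-1.0, 0.4, 0.3]
grip_width: 59.8
```

Emit:
send_rows([
  [3,0,0,0],
  [3,0,0,0],
  [2,0,0,0],
  [0,0,0,0],
])

```text
time: 22.45
tool_pos: [477.6, -254.3, -6.5]
tcp_rot: [-0.234, 1.57, 2.656]
contact_force: [0.1, 0.2, -1.5]
grip_width: 59.7
```

```bash
python3 - <<'E'
from h import *
s=snap('scene','s14.png');d=snap('side','d14.png');T=s['obs']['tool_pos'];print(T,s['obs']['contact_force'])
u,v=proj(s,T).astype(int);print('tcp',u,v,'c top',proj(s,[478,-256,44]),'brimtop',proj(s,[478,-256,8]))
asc('s14.png',v-45,v+14,u-28,u+28);print('u0',u-28)
E
```

```text
[ 477.61789284 -254.31549321   -6.45940057] [ 0.09589106  0.19628185 -1.46849703]
tcp 195 234 c top [191.16573411 216.07059096] brimtop [193.44067775 229.40240986]
189 11111111111122233444444555555555555554322222222222222222
190 22221111111111111122233444444445555543222222222222222222
191 33333322221111111111111122333334444432222222222222222222
192 33333333333322211111111111111111223222222222222222222222
193 22222223333333333222211111111111111111122222222222222332
194 11111111112333333333333221111111111111111222222223222332
195 23211111113332222233333322111111111111111222222333222221
196 23321111234442222111112211222211111111111222222333222211
197 33222212344441111111111111111111111111111111222222222111
198 32222222233331111111111111111111111111111111111121111112
199 32222222222222222111111111111111111111111111111111111123
200 33223222222222222222221111111222211111111111122111111234
201 23334433333222222222222222111222222222111111134332222344
202 12345554444333222222222222111222222222223211135543444454
203 23455554444443111122222222111111112222243321135555554454
204 24555555444432111
[... 1969 characters left out ...]
4443111111111111111111
237 11111111111111234444444444444444444332111111111111111111
238 11111111111111123344444444444444433211111111111111111111
239 11111111111111111233444444444433321111111111111111111111
240 11111111111111111112333333333221111111111111111111111111
241 11111111111111111111111111111111111111111111111111111111
242 11111111111111111111111111111111111111111111111111111111
243 11111111111111111111111111111111111111111111111111111111
244 11111111111111111111111111111111111111111111111111111222
245 11111111111111111111111111111222222111111111111111112222
246 11111111111111111111111111122222222211111111111111112222
247 11111111111111111111111111122222222211111111111111222222
u0 167
```

The fingers straddle the stub with tips just above the brim, left tip at (178,226) and right at (207,230). I'll close.

Emit:
send_rows([
  [0,0,0,0],
  [0,0,0,0],
  [0,0,0,0],
  [0,0,0,0],
  [0,0,0,0],
  [0,0,0,0],
], hand=0)

```text
time: 23.3
tool_pos: [477.8, -254.5, -6.2]
tcp_rot: [2.265, 1.57, -1.128]
contact_force: [0.3, -1.3, 0.5]
grip_width: 29.8
```

Emit:
send_rows([
  [-10,0,0,0],
  [-20,0,0,0],
  [-35,0,0,0],
  [-40,0,0,0],
  [-40,0,0,0],
  [0,0,0,0],
])

```text
time: 24.05
tool_pos: [479.4, -255.4, 142.4]
tcp_rot: [2.773, 1.564, -0.62]
contact_force: [0.5, 1.2, -1.1]
grip_width: 29.3
```

```bash
python3 - <<'E'
from h import *
w=snap('wrist','w15.png');o=w['obs'];T=o['tool_pos'];print(T,o['grip_width'],o['contact_force'])
# travel to above rack y=-58
P=rw(0.5,-58,0);d=P-T;Rm=rot(o['tcp_rot']);print(P,Rm.T@np.array([d[0],d[1],0]),np.degrees(np.arctan2(-Rm[0,1],-Rm[1,1])))
g=cv2.cvtColor(w['image'],cv2.COLOR_RGB2GRAY)
for i in range(190,330,4):print(i,''.join('0123456789'[int(x)*10//256] for x in g[i,230:420:2]))
E
```

```text
[ 479.42734594 -255.38739554  142.42768225] 29.339945546040603 [ 0.51283861  1.22734161 -1.1225305 ]
[532.9005  75.174    0.    ] [  -1.08022828 -333.46427178   30.50617938] 14.416963121960194
190 22222233222222222222211111111111111111111111111111111111111111111111111111111111111111111111111
194 22222222222222222222111111111111111111111211111111111111111111111111111111111111111111111111111
198 22222222222222222222211111111111111111111111111111111111111111111111111111111111111111111111111
202 22222222222222222222111111111111111111111111111111111111111111111111111111111111111111111111111
206 12222222222222222222211111111111212222222222211111111111111111111111111111112222111111111111111
210 12222222222222222222221111122222222222222222111111111111111111111111111111222222111111111111111
214 22222222222222222222222222222222222222222222111111111111111111111111111111111122222222222222222
218 22222222222222222222222222222222222222222211111111111111111111111111111111111111111222222222222
222 22222222222222222222222222222222222222222111111111111111111111111111111111111111111111112222222
226 222
[... 1892 characters left out ...]

302 66666633666666666666666665211145555555666666666666666666655555311136666666666666666652111111112
306 11112111211212666666666663111255566666666666666666666666666555411115666666666652212121111111111
310 11111111111112666666666652111456666666666666666666666666666665521113666666666652111111111111121
314 12111111121112566666666641112556666666666666666666666666666665531112566666666651111111111111112
318 12111122121112566666666621113566566666666666666666666666666666651111366666666641111111121211121
322 11211112111222566666666511114665666666666666666666666666666656652111256666666632221111111111111
326 11211111114444566666666211114665666666666666666666666666666655652111146666666644443111111111111
```

flange_c is held at 29.3 mm and hangs level. Next I carry it over the rack slot at y=−58.

Emit:
send_rows([
  [0,-25,4,0],
  [0,-45,4,0],
  [0,-48,4,0],
  [0,-48,4,0],
  [0,-48,4,0],
  [0,-48,4,0],
  [0,-45,4,0],
  [0,-26,2,0],
])

```text
time: 25.1
tool_pos: [530.4, 77.9, 137.0]
tcp_rot: [0.175, 1.567, 3.067]
contact_force: [1.0, 0.3, -1.9]
grip_width: 29.3
```

```bash
python3 - <<'E'
from h import *
w=snap('wrist','w16.png');o=w['obs'];T=o['tool_pos'];print(T,rk(T),o['grip_width'])
for n,P in [('wall+ top edge in',(33,-58,32)),('b',(0,21,54)),('b edge',(0,-9,54)),('wall- in',(-33,-58,32)),('c brim bottom',(rk(T)[0],rk(T)[1],150)),('stop front',(0,-120,50))]:print(n,proj(w,rw(*P)).round(0))
g=cv2.cvtColor(w['image'],cv2.COLOR_RGB2GRAY)
for i in range(140,330,4):print(i,''.join('0123456789'[int(x)*10//256] for x in g[i,120:470:3]))
E
```

```text
[530.44681236  77.90013029 136.97417058] [ -2.6 -56.  137. ] 29.30522345284413
wall+ top edge in [325. 184.]
b [219. 233.]
b edge [259. 233.]
wall- in [325. 264.]
c brim bottom [323. 292.]
stop front [407. 232.]
140 222222222222222222222222212222222222222222222222211111111111111111111111111111111111111111111111111111111111111111111
144 222222222222222222222222222222222222222222222222211111111111111111111111111111111111111111111111111111111111111111111
148 222222222222222222222222211222222222222222222222211111111111111111111111111111111111111111111111111111111111111111111
152 222222222222222222222222222222222222222222222222211111111111111111111111111111111111111111111111111111111111111111111
156 222222222222222222222222222222122222222222222222111111111111111111111111111111111111111111111111111111111111111111111
160 221221222222222222222222222222222222222222222222211111111111111111111111111111111111111111111111111111111111111111111
164 222222122222222222222122222221221222222222222222111111111111111111111111111111111111111111111111111111111111111111111
168 111111111111111111111111111111
[... 4267 characters left out ...]
111111111111111111144444443113444444444444444444444411144444442111111111111111111111111111
312 222222111111111111111111111111111111111111111144444442113444444444444444444444411144444442111111111111111111111111111
316 222221111111111111111111111111111111111111111144444441114444444444444444444444411144444442111111111111111111111111111
320 222211111111111111111111111111111111111111111144444441114444444444444444444444421114444441111111111111111111111111111
324 221111111111111111111111111111111111111111113344444421114444444444444444444444431114444442321111111111111111111111111
328 211111111111111111111111111111111111111111123334444411114444444444444444444444431114444443331111111111111111111111111
```

```bash
python3 - <<'E'
from h import *
w=load('w16.png');o=w['obs'];T=o['tool_pos'];x,y,z=rk(T)
ang=np.linspace(0,2*np.pi,181)
for dx in(-3,0,3):
  P=[proj(w,rw(x+dx+30*np.cos(a),y+30*np.sin(a),zz)) for a in ang for zz in(z+6,z+14)]
  P=np.array(P);print('dx',dx,'top v',P[:,1].min().round(1),'u range',P[:,0].min().round(1),P[:,0].max().round(1))
g=cv2.cvtColor(w['image'],cv2.COLOR_RGB2GRAY).astype(int)
for u in(300,313,323,335,350):print(u,g[222:244,u])
for u in(270,290,325,350):
  print('wall',u,g[168:190,u],g[256:274,u]); print([proj(w,rw(s*h,-56,32))[1].round(1) for s in(1,-1) for h in(39,33)])
print('row',g[284,250:276],g[284,366:392])
E
```

```text
dx -3 top v 236.0 u range 262.7 382.4
dx 0 top v 230.2 u range 262.4 382.7
dx 3 top v 224.3 u range 262.1 383.0
300 [247 246 149  60  37  52 115 184 244 247 247 247 230 139 108 108 114 114
 119 120 123 123]
313 [247 246 146  52  36  51 116 187 243 233 141 111 109 113 115 117 118 120
 122 122 122 122]
323 [247 246 146  59  39  58 137 191 242 182 118 110 113 115 117 117 119 122
 121 123 123 122]
335 [159 153  87  42  31  57 133 179 244 246 196 120 107 108 113 115 119 121
 122 123 123 121]
350 [159 153 157 190 247 247 196 204 245 247 247 247 247 247 247 246 166 108
 108 116 118 117]
wall 270 [ 30  32  32  39  70 134 142 143 142 153 158 159 160 158 157 151 153 157
 158 159 158 159] [140 142 139 131 123 121 123 120 121 121 122 121 121 119 121 120 119 119]
[np.float64(176.4), np.float64(184.2), np.float64(270.9), np.float64(264.2)]
wall 290 [ 31  30  32  36  72 134 142 143 145 156 160 160 161 158 155 150 152 159
 158 159 158 158] [118 119 120 121 121 121 121 120 122 120 122 121 120 121 120 120 119 118]
[np.float64(176.4), np.float64(184.2), np.float64(270.9), np.float64(264.2)]
wall 325 [ 27  31  32  44  86 134 142 141 143 156 160 162 160 156 153 149 150 158
 159 158 158 158] [121 121 121 120 121 119 120 120 119 112 108 110 107 106 107 107 107 105]
[np.float64(176.4), np.float64(184.2), np.float64(270.9), np.float64(264.2)]
wall 350 [ 34  32  31  57 133 142 142 144 145 157 159 161 160 159 154 149 152 158
 158 160 159 158] [123 121 119 119 119 120 123 121 121 121 122 121 120 120 120 119 118 119]
[np.float64(176.4), np.float64(184.2), np.float64(270.9), np.float64(264.2)]
row [ 56  58  58  57  56  57  57  56  57  54  55  55  63 103 116 119 120 120
 120 120 118 119 120 119 121 120] [122 123 123 122 121 123 123 122 121 121 122 120 121 117 112  74  52  53
  48  54  53  54  52  54  50  52]
```

flange_c sits 3 mm to the −x side; the rack's centre agrees to within 1 mm. I'll shift +3 and lower.

Emit:
send_rows([
  [0,2,-3,0],
  [30,0,0,0],
  [35,0,0,0],
  [25,0,0,0],
  [9,0,0,0],
  [4,0,0,0],
  [0,0,0,0],
])

```text
time: 26.02
tool_pos: [534.5, 72.6, 36.2]
tcp_rot: [-3.038, 1.57, -0.149]
contact_force: [0.2, 0.6, -1.4]
grip_width: 29.0
```

Emit:
send_rows([
  [4,0,0,0],
  [4,0,0,0],
  [4,0,0,0],
])

```text
time: 26.4
tool_pos: [534.1, 73.0, 23.6]
tcp_rot: [3.046, 1.57, -0.347]
contact_force: [-0.5, -0.3, -1.7]
grip_width: 29.5
```

Emit:
send_rows([
  [4,0,0,0],
  [4,0,0,0],
  [3,0,0,0],
])

```text
time: 26.78
tool_pos: [534.0, 73.0, 12.4]
tcp_rot: [0.618, 1.571, -2.775]
contact_force: [-0.5, -0.8, -1.2]
grip_width: 29.2
```

Emit:
send_rows([
  [3,0,0,0],
  [2,0,0,0],
  [2,0,0,0],
  [0,0,0,0],
])

```text
time: 27.28
tool_pos: [534.0, 72.9, 5.6]
tcp_rot: [0.686, 1.571, -2.708]
contact_force: [-0.8, 0.7, -0.7]
grip_width: 29.5
```

Emit:
send_rows([
  [1,0,0,0],
  [1,0,0,0],
  [0,0,0,0],
])

```text
time: 27.65
tool_pos: [534.1, 73.0, 3.8]
tcp_rot: [3.101, 1.571, -0.292]
contact_force: [0.2, 0.1, -0.4]
grip_width: 29.0
```

Emit:
send_rows([
  [1,0,0,0],
  [0,0,0,0],
])

```text
time: 27.9
tool_pos: [534.2, 73.0, 3.7]
tcp_rot: [-3.111, 1.57, -0.221]
contact_force: [-3.2, 0.5, 8.7]
grip_width: 29.6
```

Emit:
send_rows([
  [0,0,0,0],
  [0,0,0,0],
  [0,0,0,0],
], hand=0.5)

```text
time: 28.28
tool_pos: [534.0, 72.9, 2.6]
tcp_rot: [1.08, 1.571, -2.314]
contact_force: [0.5, 1.6, -0.7]
grip_width: 45.4
```

Emit:
send_rows([
  [-8,0,0,0],
  [-20,0,0,0],
  [-40,0,0,0],
  [-45,0,0,0],
  [-45,0,0,0],
  [-30,0,0,0],
  [0,0,0,0],
])

```text
time: 29.15
tool_pos: [535.5, 73.0, 193.7]
tcp_rot: [-2.908, 1.565, -0.018]
contact_force: [0.3, 0.1, -0.7]
grip_width: 46.0
```

```bash
python3 - <<'E'
from h import *
w=snap('wrist','w17.png');s=snap('scene','s17.png');o=w['obs'];T=o['tool_pos'];print(T,rk(T))
for n,P in [('c top',(0,-58,54)),('c brim',(0,-58,18)),('b',(0,21,54)),('a',(0,80,54)),('stop',(0,-127,60))]:print(n,proj(w,rw(*P)).round(0))
g=cv2.cvtColor(w['image'],cv2.COLOR_RGB2GRAY)
for i in range(164,280,4):print(i,''.join('0123456789'[int(x)*10//256] for x in g[i,80:460:3]))
E
```

```text
[535.48223604  72.9809106  193.7080532 ] [  3.5 -59.5 193.7]
c top [321. 223.]
c brim [321. 214.]
b [232. 224.]
a [166. 224.]
stop [399. 225.]
164 2222222222222222222222222222222222222222222222222222222222222222222211111111111111111111111111111111111111111111111111111221111
168 2222222222222222222222111121111112111121111111111111111111111111111111111111111111111111111111111111111111111111111111111111111
172 2222222222222222222221111111111111111111111111111111111111111111111111111111111111112122212212122222222221222222222222111111111
176 2222222222222222355555555555555555555566666656666666666666666666665555555555555555555555555555555555553333356566666666682111111
180 2222222222222249989999999999999999999999999999999999999999999999996666666666666666666666666666666666643333366666666666661111111
184 2222222222222239986666699999998965667999999999999998666666666667999996666666545544454566666666666666323333466666666666111111111
188 2222222222222229995555699999999999998557999999999966666666666666699986666654444445444444666678697986323333466666666655212222111
192 22222222222222299955554119999
[... 2170 characters left out ...]
5555555555555476632222222222222111111111
260 2222222222222222222222222222222222222222222222222222222222222222222222222222222212222222222222222222233321111111111111111111111
264 2222222222222222222222222222222222222222222222222222222222222222222222222222222222222222122222222222222221111111111111111111111
268 2222222222222222222222222222222222222222222222222222222222222222222222222222222222222222222222222222222222111111111111111111111
272 2222222222222222222222222222222222222222222222222222222222222222222222222222222222222222222222122121222121111111111111111111111
276 2222222222222222122222222222222222222222222222222222222222222222222222222222222222222222222222222121121111111111111111111111111
```

flange_c is down in the rack, stub up, with its stub top at (322,223); the 8.7 N just before release was the floor. Next I shut the fingers, turn the flat side to the tab and go behind the stop.

Emit:
send_rows([
  [0,30,0,-10],
  [0,30,0,-10],
  [0,0,0,-10],
  [0,0,0,-10],
  [0,0,0,-10],
  [0,0,0,-10],
  [0,0,0,-10],
  [0,0,0,-10],
], hand=0)

```text
time: 30.25
tool_pos: [523.3, 14.1, 189.0]
tcp_rot: [-1.244, 1.567, 3.047]
contact_force: [-0.6, 0.4, -0.2]
grip_width: 0.5
```

Emit:
send_rows([
  [0,-3,20,-10],
  [0,0,28,0],
  [0,0,0,0],
])

```text
time: 30.62
tool_pos: [505.2, -31.1, 189.3]
tcp_rot: [-1.433, 1.568, 3.025]
contact_force: [-0.2, -0.1, -0.1]
grip_width: 0.7
```

```bash
python3 - <<'E'
from h import *
o=get_obs();print(rk(o['tool_pos']),rot(o['tcp_rot']).round(3)[:,1:],o['grip_width'])
E
```

```text
[   0.  -167.8  189.3] [[ 0.968 -0.251]
 [-0.251 -0.968]
 [-0.003  0.   ]] 0.6786864035670025
```

Emit:
send_rows([
  [40,0,0,0],
  [50,0,0,0],
  [45,0,0,0],
  [20,0,0,0],
  [10,0,0,0],
  [0,0,0,0],
])

```text
time: 31.38
tool_pos: [506.0, -29.7, 25.2]
tcp_rot: [-1.56, 1.569, 2.9]
contact_force: [0.1, -0.5, -0.0]
grip_width: 0.2
```

Emit:
send_rows([
  [0,0,-6,0],
  [0,0,-6,0],
  [0,0,-5,0],
  [0,0,-5,0],
  [0,0,-5,0],
  [0,0,-5,0],
])

```text
time: 32.12
tool_pos: [514.3, 0.8, 25.8]
tcp_rot: [0.037, 1.57, -1.785]
contact_force: [-0.4, -2.8, 2.4]
grip_width: 0.4
```

Emit:
send_rows([
  [0,0,-5,0],
  [0,0,-5,0],
  [0,0,-5,0],
  [0,0,-5,0],
])

```text
time: 32.62
tool_pos: [519.3, 20.5, 25.7]
tcp_rot: [0.165, 1.571, -1.658]
contact_force: [-1.5, -2.8, 1.6]
grip_width: 0.4
```

```bash
python3 - <<'E'
from h import *
s=snap('scene','s18.png');o=get_obs();print(rk(o['tool_pos']),o['contact_force'])
for y in(-120,-100,-80):print(y,proj(s,rw(0,y,60)).round(0))
g=cv2.cvtColor(s['image'],cv2.COLOR_RGB2GRAY)
for i in range(205,272,2):print(i,''.join('0123456789'[int(x)*10//256] for x in g[i,285:430]))
E
```

```text
[   0.9 -113.9   25.7] [-1.16973565 -1.38494372  2.49953236]
-120 [311. 224.]
-100 [320. 226.]
-80 [329. 227.]
205 1112222222222222222222222223222222222333311111111111111111111111111111111111111111111111111111111111111111111111111111111111111111111111111123343
207 1111111111111122222223322222222221124333111111111111111111223465665111221111222222221112222222122211111111111111111111111111111111111111111111111
209 3333211111111111111111111222222212333121111122343334444545556555544222222222222222222122212222222222222222222122222222211112111111222111111111111
211 5555555554433333221111111111111124333344455555454445444455444444222222221121122222222222222222222222222222222222222222112211211121222211111111111
213 4445555555555555555544433332222345444444444334444555444432222222222222222222222112222222222222222222222222222222222222222222222222222222111122221
215 2235555555555555555555555555555555443334455554444322111111222222222222222222221121212222222222222222222222222222222222222222222222222222222222122
217 4445555555555555555555555554555555444444333211111111111112222222222222222222222222222
[... 3410 characters left out ...]
1111111123444555666655556655555555555665556555555555666555666778899999988888888888888876689997212221
265 1111111111111111111111122222111111112211111111111111111111111112344445566555555545555555565655655555555556555566656667889999999999889799995111222
267 1111111111111111111111211222222111211111111111111111111111111111111111111233444544556655555556556555555555555556555556565665666778899889983111111
269 1111111111111111111111112222221222222221112211111111111111111111111111111111111111123345556666655555555555555555555566655555556565655666651111111
271 1111111111111111111121221122222111122221112222222111111111111111111111112222111111111111123331234445556655555565555555555555555555565555542221112
```

The stop slides with about 3 N. I'll carry on, watching the force.

Emit:
send_rows([
  [0,0,-4,0],
  [0,0,-4,0],
  [0,0,-4,0],
  [0,0,-4,0],
  [0,0,-4,0],
])

```text
time: 33.3
tool_pos: [524.2, 39.9, 25.7]
tcp_rot: [-0.938, 1.571, -2.76]
contact_force: [-1.1, -2.7, 2.4]
grip_width: 0.2
```

Emit:
send_rows([
  [0,0,-4,0],
  [0,0,-4,0],
  [0,0,-3,0],
  [0,0,-3,0],
])

```text
time: 33.8
tool_pos: [527.6, 53.4, 25.7]
tcp_rot: [-0.933, 1.57, -2.755]
contact_force: [-2.1, -2.9, 2.8]
grip_width: 0.5
```

Emit:
send_rows([
  [0,0,-2,0],
  [0,0,-2,0],
  [0,0,-2,0],
])

```text
time: 34.17
tool_pos: [529.0, 59.0, 25.7]
tcp_rot: [-0.979, 1.57, -2.802]
contact_force: [-3.7, -3.9, 2.0]
grip_width: 0.0
```

```bash
python3 - <<'E'
from h import *
s=snap('scene','s19.png');o=get_obs();print(rk(o['tool_pos']),o['contact_force'])
g=cv2.cvtColor(s['image'],cv2.COLOR_RGB2GRAY)
for i in range(215,272,2):print(i,''.join('0123456789'[int(x)*10//256] for x in g[i,320:430]))
E
```

```text
[  0.8 -74.4  25.7] [-3.19667407 -3.56163788  2.71425994]
215 33332111111111111233111111111112222222222221122222222222222222222222222222222222212222222222222222222222222211
217 55555555443333334542111111111112222222222222222222222222222222222222222222222222222222222212222222222212122222
219 55555555555555555552111111111222222222222222222222222222222222222222222222222222222221112222222222222222222222
221 55555555555445555551111111122222222222222222222222222222222222222222222222222222222222222222222222222222222222
223 55555555554322355551111112222222222222222222222222222222222222222222222222222222222222222222222222222222222222
225 55555555555444455552222222222222222222222222222222222222222222222222222222222222222222222222222222222222222222
227 55444555555554555552322212212222222222222222222222222222222222222222222222222222222222222222222222222222222222
229 66655555555555555433323444422222222222222222222222222222222222222222222222222222222222222222222222222222111222
231 55555555444444443232223455522222222222222222222221245566666654221221122222222222222222222222222222222222221222
233 666
[... 1592 characters left out ...]
8999721112
261 11123331234445556656556555655555655555655555555655556665556667889999999998765444444444455788888887579999522121
263 11111111111111111123444455665565555555655556556555655565555655555656666778899999988888888888888876689997211222
265 11111111111111111111111111112344445566665555545555665665556555555555555566655656667889999999999889799995111122
267 11111111111111111111111111111111111111233444544555556556556655555555565555555555556566565666778899989983111112
269 11111112112111111111111111111111111111111111111123345556666556665656565555555555555555556556565566655651111111
271 11111222222221212111111111111111111112222111111111111123331234445556655555565555555555555655555655555541211121
```

Emit:
send_rows([
  [0,0,-3,0],
  [0,0,-3,0],
  [0,0,-2,0],
  [0,0,-2,0],
])

```text
time: 34.72
tool_pos: [531.6, 68.8, 25.6]
tcp_rot: [-1.051, 1.57, -2.874]
contact_force: [-3.7, -4.2, 3.7]
grip_width: 0.5
```

Emit:
send_rows([
  [0,0,-2,0],
  [0,0,-2,0],
])

```text
time: 34.98
tool_pos: [532.5, 72.4, 25.6]
tcp_rot: [-0.651, 1.57, -2.474]
contact_force: [-3.4, -5.9, 2.6]
grip_width: 0.6
```

Emit:
send_rows([
  [0,0,-2,0],
  [0,0,-1,0],
])

```text
time: 35.22
tool_pos: [533.2, 75.3, 25.6]
tcp_rot: [-0.706, 1.57, -2.528]
contact_force: [-4.0, -5.3, 3.0]
grip_width: 0.5
```

Emit:
send_rows([
  [0,0,-2,0],
  [0,0,-1,0],
])

```text
time: 35.48
tool_pos: [533.5, 76.6, 25.6]
tcp_rot: [-0.294, 1.567, -2.116]
contact_force: [-5.5, -14.4, 5.5]
grip_width: 0.8
```

Emit:
send_rows([
  [0,0,-1,0],
  [0,0,-1,0],
])

```text
time: 35.72
tool_pos: [533.6, 77.1, 25.7]
tcp_rot: [-0.256, 1.565, -2.077]
contact_force: [-7.4, -21.7, 6.7]
grip_width: 0.1
```

```bash
python3 - <<'E'
from h import *
s=snap('scene','s20.png');o=get_obs();print(rk(o['tool_pos']),o['contact_force'])
g=cv2.cvtColor(s['image'],cv2.COLOR_RGB2GRAY)
for i in range(215,272,2):print(i,''.join('0123456789'[int(x)*10//256] for x in g[i,320:430]))
E
```

```text
[  0.7 -56.   25.7] [ -7.18267738 -19.18983946   6.84878769]
215 33322111111111111111111122211221111122222221221222222222222222222222222222222222222222222222222222222222222212
217 55555554443333221111111111123311111222222222222222222222222222222222222222222222222222222221122222222221222222
219 55555555555555555544433333455211122222222222222222222222222222222222222222222222222221112222222222222222222222
221 55555555555555555555555555555212222222222222222222222222222222222222222222222222222222222222222222221222222222
223 55555555555555555555544455555122222222222222222222222222222222222222222222222222222222222222222222222222222222
225 55555555555555555555432235555222222222222222222222222222222222222222222222222222222222222222222222222222222222
227 55444555555555555555544445554332222222222222222222222222222222222222222222222222222222222222222222222222222222
229 66656555555554555555554455554222222222222222222222222222222222122222222222222222222222222222222222222222122222
231 56665556666655555555555554443234555222222222222221111221224466677777666432222222222222222222222222222222221222
233 
[... 1595 characters left out ...]
8999721122
261 11123331234445556655555656555555565556656655665556566566556667889999999889988444444444445566788888869999522222
263 11111111111111111123444555665565565555565565555555555555555565655565566778899999988888778888888888679997212122
265 11111111111111111111111111112344445566555555545555656556555565565655555555656656667889999999999985699995111112
267 11111111111111111111111111111111111111233444544555556556556556555566655555555555655555565666778899889983211111
269 11111111111111111111111111111111111111111111111123345556666555555555655555556566655556555565555556566651111111
271 11111111111111211111111111111111111112222111111111111123331234445556655555655555555555555655555655556542111112
```

The force climbs to 20 N at the expected travel (~0.086), so the row is closed. I'll back off, raise and check.

Emit:
send_rows([
  [0,0,3,0],
  [0,0,8,0],
  [0,0,15,0],
  [-20,0,15,0],
  [-40,0,0,0],
  [-50,0,0,0],
  [-50,0,0,0],
  [0,0,0,0],
])

```text
time: 36.78
tool_pos: [527.0, 40.2, 189.8]
tcp_rot: [1.797, 1.561, -0.026]
contact_force: [0.4, -0.4, -0.5]
grip_width: 0.3
```

```bash
python3 - <<'E'
from h import *
s=snap('scene','s21.png');w=snap('wrist','w21.png');b=snap('side','d21.png');o=get_obs();print(o['tool_pos'],rk(o['tool_pos']),o['contact_force'])
R_=lambda im,r,W,H:cv2.resize(im[r[0]:r[1],r[2]:r[3]],(W,H),interpolation=cv2.INTER_CUBIC)
V=np.zeros((600,800,3),np.uint8)
V[:260,:480]=R_(s['image'],(205,280,290,430),480,260);V[:260,480:]=R_(b['image'],(205,285,255,353),320,260);V[260:,:460]=R_(w['image'],(0,340,0,460),460,340);V[260:,460:]=R_(s['image'],(180,340,60,500),340,340)
cv2.imwrite('pics/c9.png',V[:,:,::-1])
E
```

```text
[523.77655759  40.44380133 184.587289  ] [  0.3 -93.9 184.6] [ 0.55310177 -0.27371814 -0.17298129]
```

View pics/c9.png

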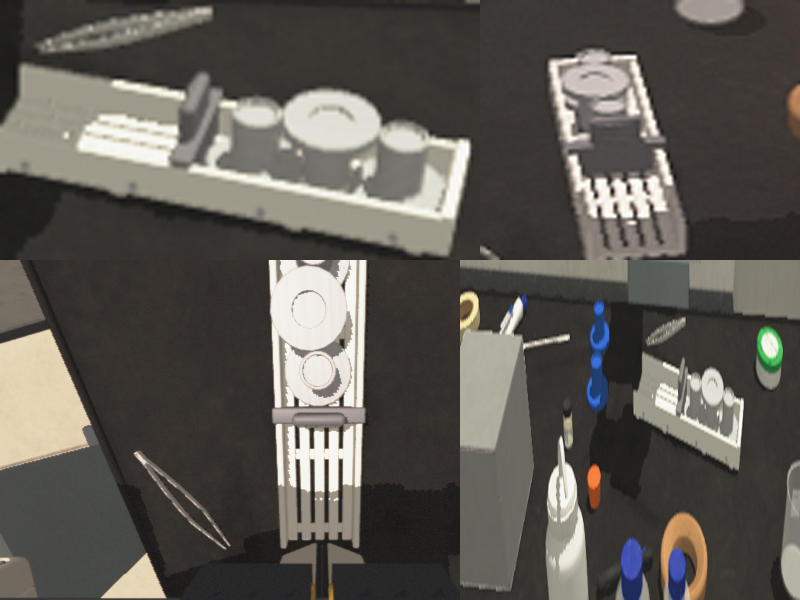

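The final picture shows c stub up at the stop, b on its stub with its brim flat, and a stub up at the end wall, all touching. The bystanders have not moved. I'll do a quick numeric check and then hand in.

```bash
python3 - <<'E'
from h import *
w=load('w21.png');s=load('s21.png')
c=rk(onz(w,318,110,54));b=rk(onz(w,308,48,54));st=rk(onz(w,320,146,32))
a=rk(onz(s,290+404*140/480,205+131*75/260,54));c2=rk(onz(s,290+257*140/480,205+104*75/260,54));b2=rk(onz(s,290+332*140/480,205+117*75/260,54))
print('wrist c,b,stop',c,b,st,'scene a,b,c',a,b2,c2)
d=np.abs(load('s1.png')['image'].astype(int)-s['image']).max(2)>40
for n,(u,v) in dict(tin=(460,225),vial=(199,257),stopper=(234,287),marker=(265,328),blue1=(240,210),blue2=(237,236)).items(): print(n,d[v-14:v+14,u-16:u+16].sum())
E
```

```text
wrist c,b,stop [-0.2 -2.1 54. ] [-7.6 42.9 54. ] [  1.3 -31.3  32. ] scene a,b,c [-4.7 87.7 54. ] [-5.5 44.  54. ] [-4.7 -2.2 54. ]
tin 0
vial 0
stopper 0
marker 0
blue1 5
blue2 101
```

```bash
python3 - <<'E'
from h import *
for f in('s1.png','s21.png'):
  g=load(f)['image'][195:255,220:262];h=cv2.cvtColor(g,cv2.COLOR_RGB2HSV);m=((abs(h[:,:,0].astype(int)-110)<15)&(h[:,:,1]>150)).astype(np.uint8)
  n,l,s,c=cv2.connectedComponentsWithStats(m);print([(list(map(int,s[i])),c[i].round(1)) for i in range(1,n) if s[i,4]>50])
print(close_job())
E
```

```text
[([4, 4, 30, 52, 952], array([18.6, 31.7]))]
[([4, 4, 30, 52, 949], array([18.6, 31.9]))]
the job is handed in; nothing more can be done
None
```

The three flanges are packed in the rack, stub up, stub down, stub up, and the stop is pushed in. I handed the job in at about 37 s with the gripper raised clear and touching nothing.

**What I did**
- **Middle flange (b):** I tipped it onto its stub with the flat side of the shut fingers. The first passes failed: some slid over the brim, and once the flange fell back on its side. The visible fingertips sit about 20 mm short of the reported TCP, and at first I rose too slowly while pushing. The wrist force reached about 23 N at most.
- **Bench flange (c):** I picked the bare-metal one, not a blue one, set it stub up between b and the stop, and released it on the rack floor.
- **Stop:** I pushed it by its tab until the force climbed to about 22 N, then backed off.

**Last checks**
- **Spacing:** Flange centres came out about 45 and 44.7 mm apart (45 expected).
- **Stop travel:** It works out at about 0.086 (0.085 expected for a tight pack).
- **Bias:** Camera positions read about 3 mm too far along the rack, judged from the outer flange, and I allowed for that in the travel figure.
- **Bystanders:** The tin, marker, vial and stopper show no change in the scene view. One blue flange's surroundings differed between pictures, but the blue area is where it was, so I take that as shadow.

I couldn't explain the fingertip offset fully: estimates from pictures and contact ran from 17 to 31 mm. I worked around it by going by contact and close looks.

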